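# Strip the inverter stack onto its lay-out mats

## Task

Strip down the inverter stack: from the top down, one part at a time, take off the bus bar, the capacitor, the power module and the heat sink, and set each straight down on the mat that carries its silhouette, the same way up as it was, covering the silhouette and lined up with it. Set the parts down rather than dropping them, and leave the jar and the wrench where they are.

Things in the scene. Friction and masses are not known exactly. Their poses are not given: they have to be found in the camera images.
- busbar_mid (a point): laminated bus bar, top of the stack: two copper bars with a white layer between, 90 mm long (x) x 20 wide (y) x 16 high (z), about 0.15 kg; lies loose across the capacitor. The point is its centre, 8 mm above its underside; z is up at the start
- capacitor_mid (a point): disc capacitor under the bus bar: steel can with a black top, 46 mm diameter x 26 high, about 0.1 kg; stands loose on the module. The point is its centre, 13 mm above its underside; z is its axis, up at the start
- module_mid (a point): power module under the capacitor: square cream-coloured plastic block, 58 x 58 mm (along x and y) x 24 high, a copper pad at each top corner, about 0.16 kg; lies loose on the heat sink. Any quarter turn of it serves. The point is its centre, 12 mm above its underside; z is up at the start
- heatsink_mid (a point): grey aluminium heat sink at the bottom of the stack, loose on the bench: flat plate on top, fins below, 120 mm long (x) x 62 wide (y) x 30 high (z), flat long sides that can be gripped, about 0.4 kg. The point is its centre, 15 mm above its underside; z is up at the start
- busbar_place (a point): flat grey mat 136 x 86 mm, 4 mm thick, fixed to the bench, printed with one solid black silhouette: a narrow bar 90 x 20 mm, the place of the bus bar. The point is the centre of the silhouette (and of the mat) on the mat's top face, 4 mm above the bench; x runs along the bar; either end may lie at either end. z is up
- capacitor_place (a point): flat grey mat 136 x 86 mm, 4 mm thick, fixed to the bench, printed with one solid black silhouette: a disc of 46 mm diameter, the place of the capacitor. The point is the centre of the silhouette (and of the mat) on the mat's top face, 4 mm above the bench; x runs along the mat's long side; the turn of the capacitor does not matter. z is up
- module_place (a point): flat grey mat 136 x 86 mm, 4 mm thick, fixed to the bench, printed with one solid black silhouette: a square of 58 mm, the place of the power module. The point is the centre of the silhouette (and of the mat) on the mat's top face, 4 mm above the bench; x and y run along the sides of the square. z is up
- heatsink_place (a point): flat grey mat 136 x 86 mm, 4 mm thick, fixed to the bench, printed with one solid black silhouette: a large rectangle 120 x 62 mm, the place of the heat sink. The point is the centre of the silhouette (and of the mat) on the mat's top face, 4 mm above the bench; x runs along its long side; either end may lie at either end. z is up
- jar_mid (a point): glass jar with a steel lid, 56 mm diameter, 75 mm high, standing loose at the far side of the work; not to be disturbed. The point is its centre, 37.5 mm above the bench
- wrench: steel wrench 160 mm long lying loose on the bench between the two nearest places, pointing roughly away from the robot, less than 25 mm high; not to be disturbed. The origin is about the middle of its length, on the bench; x runs along it
There are look-alikes about, which are no part of the job. What is shaped like the part that bears module_place but red or turquoise is not meant.

How it is judged:
On the way, in this order (a step that is already met when the one before it is completed fails the run):
1. the bus bar lies on its silhouette (horizontal distance between busbar_mid and busbar_place below 0.014 m and z of busbar_mid in the frame of busbar_place between 0.005 and 0.011 m and angle between busbar_mid's own z axis and vertical below 0.1 rad and angle between the x axis of busbar_mid and the x axis of busbar_place, either way round below 0.22 rad), for 0.2 s.
2. the capacitor lies on its silhouette (horizontal distance between capacitor_mid and capacitor_place below 0.014 m and z of capacitor_mid in the frame of capacitor_place between 0.01 and 0.016 m and angle between capacitor_mid's own z axis and vertical below 0.1 rad), for 0.2 s.
3. the power module lies on its silhouette (horizontal distance between module_mid and module_place below 0.014 m and z of module_mid in the frame of module_place between 0.009 and 0.015 m and angle between module_mid's own z axis and vertical below 0.1 rad and (angle between the x axis of module_mid and the x axis of module_place, either way round below 0.22 rad or angle between the x axis of module_mid and the y axis of module_place, either way round below 0.22 rad)), for 0.2 s.
4. the heat sink lies on its silhouette (horizontal distance between heatsink_mid and heatsink_place below 0.014 m and z of heatsink_mid in the frame of heatsink_place between 0.012 and 0.018 m and angle between heatsink_mid's own z axis and vertical below 0.1 rad and angle between the x axis of heatsink_mid and the x axis of heatsink_place, either way round below 0.22 rad), for 0.2 s.
At the end, for the whole second after the job is handed in: Each part lies flat (0.1 rad), same way up, released and at rest on the mat with its own silhouette: centre within 14 mm of the silhouette's and, but for the round capacitor, lined up within 0.22 rad (bar and heat sink either way round, module any quarter turn) (all of step 1 and all of step 2 and all of step 3 and all of step 4 and linear speed of each of busbar, capacitor, module, heatsink below 0.02 m/s and angular speed of each of busbar, capacitor, module, heatsink below 0.2 rad/s); the robot touches nothing.
It fails at once if the jar was disturbed (moved over 25 mm) (distance of jar_mid from where it was at the start of the episode above 0.025 m).
It fails at once if the wrench was disturbed (moved over 25 mm) (distance of wrench from where it was at the start of the episode above 0.025 m).
It fails at once if a part was dropped (fell free at over 0.6 m/s, a drop of about 20 mm) ((linear speed of busbar above 0.6 m/s and contact force between anything else and busbar below 0.05 N) or (linear speed of capacitor above 0.6 m/s and contact force between anything else and capacitor below 0.05 N) or (linear speed of module above 0.6 m/s and contact force between anything else and module below 0.05 N) or (linear speed of heatsink above 0.6 m/s and contact force between anything else and heatsink below 0.05 N)).
It also fails if it takes over 120 s, if anything falls off the work surface, if the arm or the gripper's body presses on something with over 40 N, if the wrist force passes 120 N, or if a joint passes its speed limit or range.

## Robot

A 6-joint arm with a two-finger parallel gripper is mounted at the origin on the work surface. World frame = base frame: x ahead of the robot, y to its left, z up, the work surface at z = 0. Lengths are in m, angles in rad, forces in N, time in s.
With the tool pointing down it reaches from about 0.3 to 0.875 m from the base axis. Payload 6.4 kg.
Tool frame: the origin (TCP) lies at the very end of the fingers, on their centre line; the grasp point (between the pads) lies 19 mm behind it (ctrl.tcp_to_grasp is the distance from the TCP to the grasp point, in m); z points along the fingers, y is the direction in which the jaws open and shut (so a half turn about z gives the same grasp; the last joint's range is limited). The gripper opens to 85 mm and grips with 20 to 120 N. Pads are 22 mm wide; open, the fingers measure 114 mm over their backs; the gripper's body (76 mm by 85 mm) begins 54 mm behind the grasp point. The pads swing forward as they close: fully open they stand 13 mm farther back than shut.
Start: joints at [1.098, 0.181, 1.607, -0, 1.354, -0.206], TCP at [0.152, 0.555, 0.207] pointing down, gripper open.
Joint ranges: [-2.99, 2.99], [-0.89, 2.07], [0.3, 2.58], [-1.14, 4.28], [0, 2.63], [-3.12, 3.12]. Speed limits (rad/s): [2.57, 2.57, 3.01, 3.14, 3.14, 3.14].

## Interface

Orientations are given as a unit quaternion [w, x, y, z].
In Python, from bench import ctrl gives the robot as it stands. The module is installed in compiled form; this text tells all that it offers.
- The arm moves only by the tool drive_tool, never from a script. Its argument "deltas" is a list of rows, each an object with "slide": the shift along the tool's x, y, z as a fraction of full scale, a list of three; "delta_rot": the turn, a rotation vector about the tool's x, y, z as a fraction of full scale, a list of three; "hand": the opening, from 0 (shut) to 1 (fully open). In form: [{"slide": [tx, ty, tz], "delta_rot": [wx, wy, wz], "hand": hand}, ...]. A call has exactly 5 rows; each row shifts and turns the commanded pose from where the row before left it, along the tool's axes as they then stand; what a row does not reach is not made up. Full scale, the value 1, is 50 mm for a shift and 180 degrees for a turn. A row lasts 1/8 s, in which the tool goes at most 62.5 mm and 10.7 degrees, less where a joint would pass 70% of its speed; a pose out of reach is approached as far as the arm can. A call with a number of a shift or a turn outside -1 to 1 is refused whole. A call with a gripper value outside its range is refused whole. The fingers move at their own pace and stop on an object; the grip force is fixed at half the most. Time passes only in rows, so rows that do not move let the fingers close, or fill a call up. It gives the time, the measured TCP pose, the force and the opening at its end, in the units of the state.
- ctrl.get_obs(): the state, without advancing time (a new reading comes with each control period).
- ctrl.camera(name): name is "scene" or "top" or "wrist"; returns a dict with "frame" (400x640x3 uint8, red, green, blue), "mtx" (3x3 intrinsics, pixels), "dist" ([k1, k2, p1, p2, k3] as OpenCV has them; the pictures are not rectified), "R" (3x3) and "t" (3): a world point X has camera coordinates R X + t. Camera axes: x right, y down, z forward; pixel columns grow to the right and rows downward; lengths in m; the calibration is good to about 2 mm. A picture is of the moment at which its call begins. There is no depth.
- ctrl.hand_in(): hands the job in, once; it reports no verdict.
The state is a dict: "time_s": time; "q": joint angles; "dq": joint speeds; "joint_efforts": joint torques, N m; "eef_pos": TCP position; "eef_rot": TCP orientation; "wrist_force": force on the tool from outside, world axes, zero at the start; "torque": the same for the moment, N m; "opening": opening from 0.0 (shut) to 1.0 (fully open).
Only numpy, scipy, OpenCV 4.12 (cv2) and the standard library are available. Lean on these libraries where they do the work, as an engineer would, in place of code of your own. Each camera call takes 0.05 s, during which the arm holds its last target.

## Working session

There is one attempt and no reset: what is moved stays moved. The work goes in short steps, Python scripts to look and compute and a tool call to move; the robot and the scene stay as the last step left them, time stands still between calls to the robot, and variables do not carry over. Pictures are saved under pics/ and viewed, and the job is handed in when it is done.

Besides the shell and the picture viewer there is one more tool, called after "Call:" as name(argument=value, ...) on one line, values as JSON. drive_tool: Moves the arm, as the interface text tells. Its arguments: {"type":"object","properties":{"deltas":{"type":"array","items":{"type":"object","properties":{"slide":{"type":"array","items":{"type":"number"}},"delta_rot":{"type":"array","items":{"type":"number"}},"hand":{"type":"number"}}}}},"required":["deltas"]}

```bash
mkdir -p pics; python3 - <<'E'
from bench import ctrl
import cv2
o=ctrl.get_obs();print({k:(v if not hasattr(v,'tolist') else v.tolist()) for k,v in o.items()}, ctrl.tcp_to_grasp)
for n in ["scene","top","wrist"]:
    c=ctrl.camera(n);cv2.imwrite(f"pics/{n}0.png",c["frame"][:,:,::-1]);print(n,c["mtx"],c["dist"],c["R"],c["t"])
E
```

```text
{'time_s': 0.0, 'q': [1.0976809536054575, 0.18150012433919815, 1.6080184971001292, 9.000421571100257e-06, 1.3537994135070754, -0.20630339341296483], 'dq': [-5.928149312271071e-05, -0.0002529983528914473, 0.0011859533644897726, -0.0010765088944063245, -0.0007820140109589777, -7.752361763606599e-05], 'joint_efforts': [-0.0002423665500828065, -44.48731541633606, -35.13355851173401, -0.00022547885691892589, 0.009116872097365558, 3.0290910046915087e-06], 'eef_pos': [0.15130815123182678, 0.5541182360165214, 0.20600212749231328], 'eef_rot': [-0.00029160253295653184, 0.13301154848388158, 0.9911141123582049, -0.000811925052181578], 'wrist_force': [0.6157502388963711, -0.6660733114174817, 1.0779847309037405], 'torque': [0.03146225548164205, 0.008077575207788835, 0.04250378879871168], 'opening': 0.9976512507179539} 0.0187
scene [[428.888962     0.         312.25969552]
 [  0.         428.888962   205.9323267 ]
 [  0.           0.           1.        ]] [0.01801832 0.         0.         0.         0.        ] [[-0.80401978  0.59437832 -0.01632799]
 [ 0.34585498  0.44515053 -0.82596933]
 [-0.48366985 -0.6697428  -0.56347854]] [ 0.45628774 -0.09967211  1.31215387]
top [[500.40446577   0.         315.70990329]
 [  0.         500.40446577 191.85164379]
 [  0.           0.           1.        ]] [-0.02998041  0.          0.          0.          0.        ] [[-0.01742407 -0.99979362  0.01044647]
 [-0.98704229  0.01553313 -0.15970674]
 [ 0.15951152 -0.01309385 -0.98710923]] [0.00334234 0.55060763 1.36498164]
wrist [[354.75650192   0.         316.58228772]
 [  0.         354.75650192 200.34622961]
 [  0.           0.           1.        ]] [-0.05467869  0.          0.          0.          0.        ] [[ 0.26343352  0.96467612 -0.00166493]
 [ 0.91723524 -0.24994305  0.31017414]
 [ 0.29880144 -0.0832374  -0.9506783 ]] [-0.57403424 -0.0416838   0.38067085]
```

View pics/scene0.png

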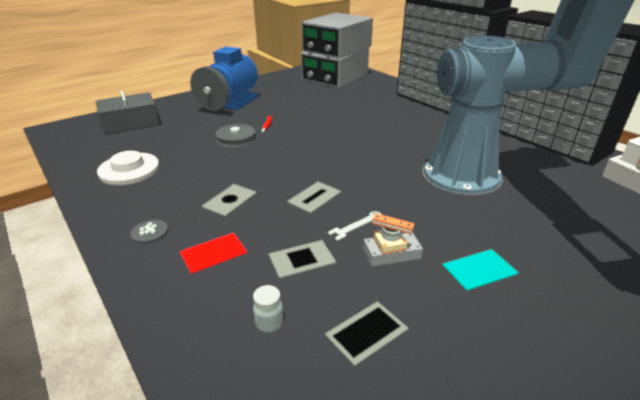

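View pics/top0.png

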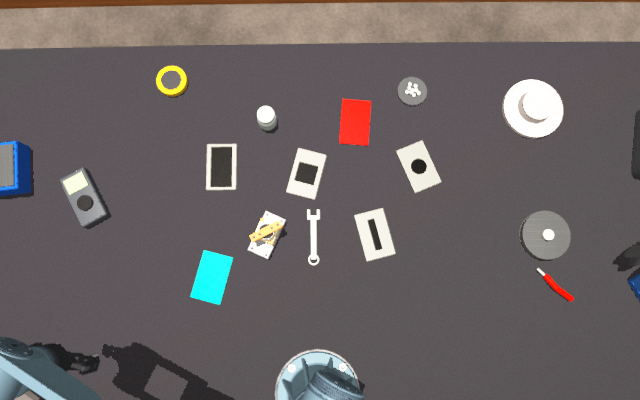

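View pics/wrist0.png

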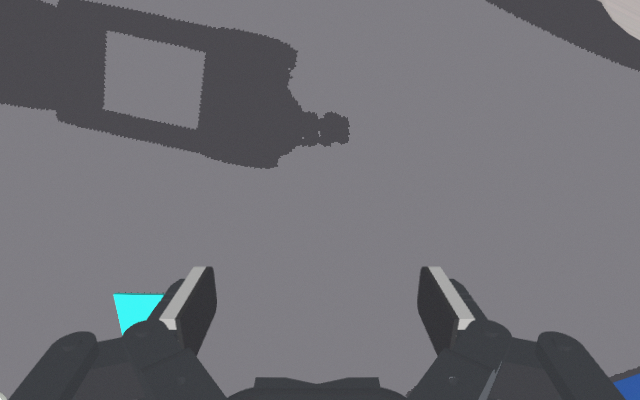

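The top view shows grey mats carrying the large rectangle (221,167), the square (307,173), the disc (418,166) and the narrow bar (375,234). The stack is at (266,235), the wrench at (313,237) and the jar at (266,118). For module_place the candidates are grey (307,173), red (355,122) and turquoise (212,277). The grey one fits, because it is the only one with a square silhouette. I'll measure it and check an enlarged crop.

```bash
cat > h.py <<'E'
import cv2, numpy as np
from bench import ctrl
def cam(n):
    c=ctrl.camera(n); c["R"]=np.array(c["R"]);c["t"]=np.array(c["t"]);c["mtx"]=np.array(c["mtx"]);c["dist"]=np.array(c["dist"],float);c["frame"]=np.ascontiguousarray(c["frame"]);return c
def w(c,px,z):
    u=cv2.undistortPoints(np.array(px,float).reshape(-1,1,2),c["mtx"],c["dist"]).reshape(-1,2)
    d=np.c_[u,np.ones(len(u))]@c["R"]; o=-c["R"].T@c["t"]
    return o+d*((z-o[2])/d[:,2])[:,None]
def p(c,X):
    return cv2.projectPoints(np.array(X,float).reshape(-1,1,3),cv2.Rodrigues(c["R"])[0],c["t"],c["mtx"],c["dist"])[0].reshape(-1,2)
def rect(W):
    (cx,cy),(a,b),th=cv2.minAreaRect((W[:,:2]*1000).astype(np.float32))
    if a<b:a,b,th=b,a,th+90
    return np.round([cx/1000,cy/1000,a,b,(th+90)%180-90],4)
E
python3 - <<'E'
from h import *
c=cam("top");f=c["frame"]
hsv=cv2.cvtColor(f,cv2.COLOR_RGB2HSV)
for n,(x,y) in dict(hs=(221,167),mod=(307,173),cap=(418,166),bus=(375,234)).items():
    s=50
    roi=np.zeros(f.shape[:2],np.uint8); roi[y-32:y+32,x-30:x+30]=1
    m=((hsv[:,:,2]>140)&(hsv[:,:,1]<60)).astype(np.uint8)*roi
    k=cv2.findContours(m,cv2.RETR_CCOMP,cv2.CHAIN_APPROX_NONE)
    i=max(range(len(k[0])),key=lambda i:cv2.contourArea(k[0][i]))
    mat=w(c,k[0][i],.004)
    ch=[j for j in range(len(k[0])) if k[1][0][j][3]==i]
    j=max(ch,key=lambda j:cv2.contourArea(k[0][j]))
    print(n,rect(mat),rect(w(c,k[0][j],.004)))
cr=cv2.resize(f[90:310,170:450],None,fx=2.8,fy=2.7,interpolation=cv2.INTER_CUBIC)
cv2.imwrite("pics/crop1.png",cr[:,:,::-1])
s=cam("scene")["frame"][180:370,240:520]
cv2.imwrite("pics/crop2.png",cv2.resize(s,None,fx=2.8,fy=2.8,interpolation=cv2.INTER_CUBIC)[:,:,::-1])
cv2.imwrite("pics/crop3.png",cv2.resize(f[200:270,230:330],None,fx=8,fy=8,interpolation=cv2.INTER_CUBIC)[:,:,::-1])
E
```

```text
hs [  0.6375   0.269  137.4863  87.9627   0.4977] [  0.6369   0.2689 123.5921  64.4184   0.5617]
mod [ 6.132000e-01  2.070000e-02  1.395822e+02  8.884820e+01 -1.576090e+01] [6.12700e-01 2.09000e-02 6.22816e+01 6.08174e+01 7.37131e+01]
cap [  0.63    -0.3085 138.8935  87.9477  21.5869] [ 0.6285 -0.3083 47.4714 47.2018 43.4811]
bus [  0.4325  -0.1721 138.7613  88.3572  13.6808] [ 0.432  -0.1722 94.034  23.9523 13.6576]
```

View pics/crop1.png

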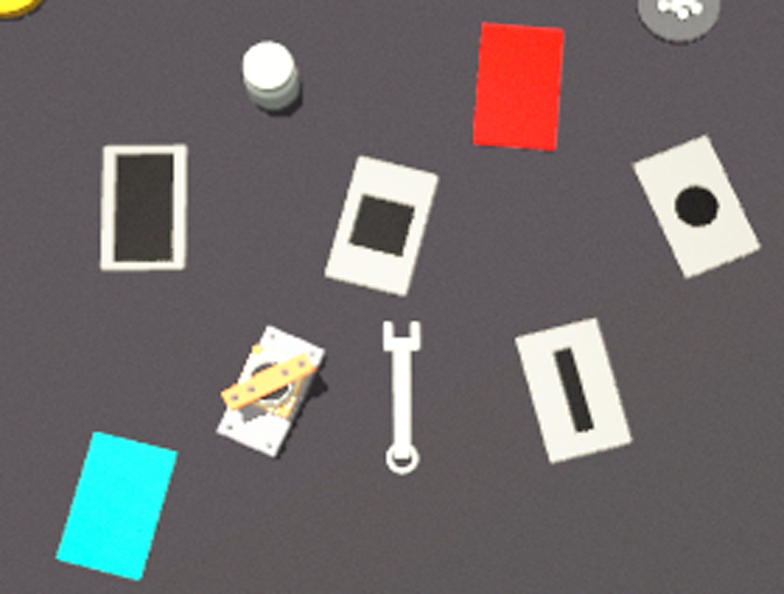

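View pics/crop2.png

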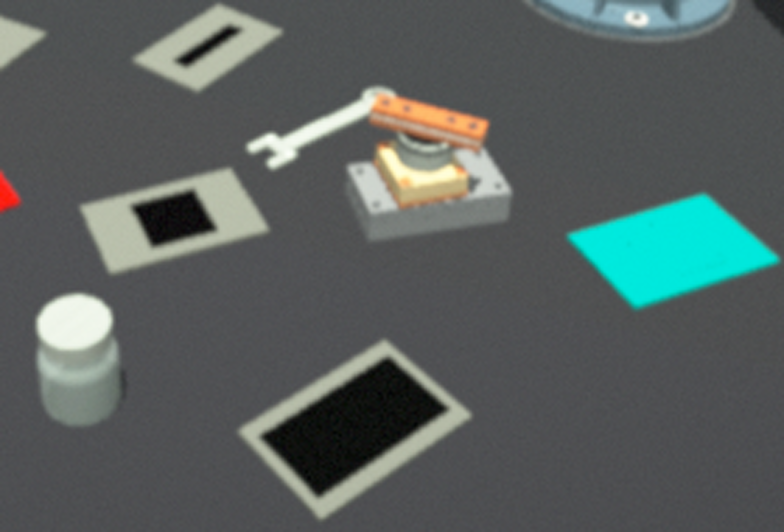

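View pics/crop3.png

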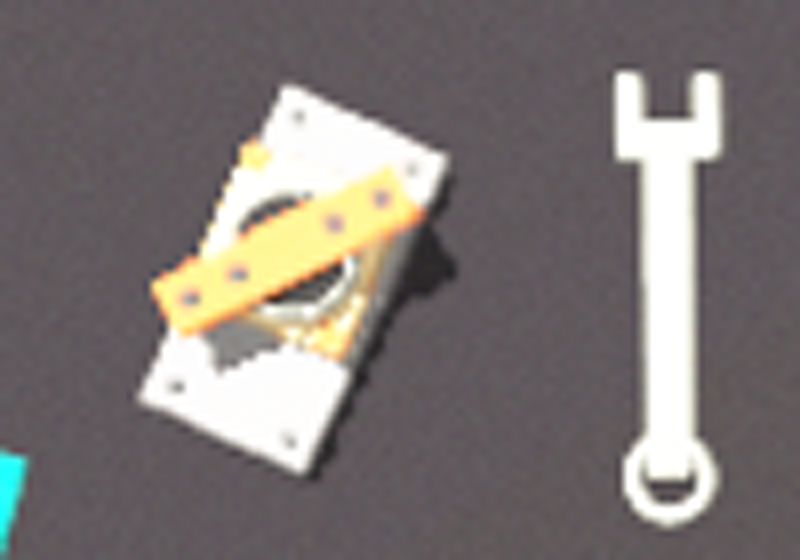

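The crop confirms it: only the grey mat at (307,173) has the square silhouette; the red and turquoise ones are blank. All mats measure within about 3 mm of their stated sizes. Next the stack: bar corners in the crop at (152,288), (392,168), (422,214), (186,334), heat sink plate corners at (288,85), (450,155), (308,475), (140,400).

```bash
python3 - <<'E'
from h import *
c=cam("top")
f=lambda P:np.array(P)/8+np.array([230,200])-.4
print("bus",rect(w(c,f([(152,288),(392,168),(422,214),(186,334)]),.096)))
print("hs",rect(w(c,f([(288,85),(450,155),(308,475),(140,400)]),.030)))
print("cap",w(c,f([(297,257)]),.080))
print("jar top",w(c,[(266,114)],.075)[0],"wrench",w(c,[(313,212),(313,262)],.01))
s=cam("scene")
# scene: bar corners top in crop2/2.8+(240,180)
g=lambda P:np.array(P)/2.8+np.array([240,180])-.3
print("bus scene",w(s,g([(372,104),(488,122),(480,140),(372,112),(384,92)]),.096))
E
```

```text
bus [  0.4383   0.1311  91.3355  18.9408 -63.8058]
hs [  0.4345   0.134  121.9343  64.4168 -24.3716]
cap [[0.43755703 0.12919942 0.08      ]]
jar top [0.770575   0.13115196 0.075     ] wrench [[0.49773897 0.00254336 0.01      ]
 [0.35567039 0.0049005  0.01      ]]
bus scene [[0.46643211 0.09498959 0.096     ]
 [0.41118097 0.16842971 0.096     ]
 [0.43343877 0.18061907 0.096     ]
 [0.47393259 0.10300664 0.096     ]
 [0.44719311 0.08866502 0.096     ]]
```

```bash
cat > plan.py <<'E'
import sys,json
from h import *
# usage: plan.py x y z phi_deg n hand ; phi = world yaw of tool y axis; measured pose -> rows
x,y,z,phi,n,hand=[float(a) for a in sys.argv[1:7]];n=int(n)
from scipy.spatial.transform import Rotation as Ro
o=ctrl.get_obs();P=np.array(o["eef_pos"]);q=o["eef_rot"]
R=Ro.from_quat([q[1],q[2],q[3],q[0]]).as_matrix()
ph=np.degrees(np.arctan2(R[1,1],R[0,1]))
print("now",P.round(4),"phi",round(ph,2),"tilt",np.degrees(np.arccos(-R[2,2])).round(2),"open",round(o["opening"],3),"F",np.round(o["wrist_force"],1),"t",o["time_s"],"q6",round(o["q"][5],2))
d=np.array([x,y,z])-P; dphi=phi-ph
rows=[]
for i in range(n):
    a=np.radians(ph+dphi*i/n)
    X=np.array([-np.sin(a),np.cos(a),0]);Y=np.array([np.cos(a),np.sin(a),0])
    s=np.array([X@d,Y@d,-d[2]])/n/.05
    rows.append({"slide":[round(float(v),3)+0 for v in s],"delta_rot":[0,0,round(-dphi/n/180,4)],"hand":hand})
for i in range(0,n,5): print(json.dumps(rows[i:i+5]))
E
python3 plan.py .438 .131 .2 26 15 1
```

```text
now [0.1515 0.5546 0.2067] phi 74.71 tilt 0.02 open 1.004 F [-0.5  0.6 -0.8] t 0.35 q6 -0.21
[{"slide": [-0.517, -0.444, 0.009], "delta_rot": [0, 0, 0.018], "hand": 1.0}, {"slide": [-0.542, -0.414, 0.009], "delta_rot": [0, 0, 0.018], "hand": 1.0}, {"slide": [-0.564, -0.383, 0.009], "delta_rot": [0, 0, 0.018], "hand": 1.0}, {"slide": [-0.585, -0.35, 0.009], "delta_rot": [0, 0, 0.018], "hand": 1.0}, {"slide": [-0.604, -0.316, 0.009], "delta_rot": [0, 0, 0.018], "hand": 1.0}]
[{"slide": [-0.621, -0.282, 0.009], "delta_rot": [0, 0, 0.018], "hand": 1.0}, {"slide": [-0.636, -0.246, 0.009], "delta_rot": [0, 0, 0.018], "hand": 1.0}, {"slide": [-0.649, -0.21, 0.009], "delta_rot": [0, 0, 0.018], "hand": 1.0}, {"slide": [-0.66, -0.173, 0.009], "delta_rot": [0, 0, 0.018], "hand": 1.0}, {"slide": [-0.668, -0.135, 0.009], "delta_rot": [0, 0, 0.018], "hand": 1.0}]
[{"slide": [-0.675, -0.097, 0.009], "delta_rot": [0, 0, 0.018], "hand": 1.0}, {"slide": [-0.679, -0.058, 0.009], "delta_rot": [0, 0, 0.018], "hand": 1.0}, {"slide": [-0.681, -0.02, 0.009], "delta_rot": [0, 0, 0.018], "hand": 1.0}, {"slide": [-0.682, 0.019, 0.009], "delta_rot": [0, 0, 0.018], "hand": 1.0}, {"slide": [-0.679, 0.057, 0.009], "delta_rot": [0, 0, 0.018], "hand": 1.0}]
```

Call:
drive_tool(deltas=[{"slide": [-0.52,-0.44,0],"delta_rot": [0,0,0.018],"hand": 1},{"slide": [-0.54,-0.41,0],"delta_rot": [0,0,0.018],"hand": 1},{"slide": [-0.56,-0.38,0],"delta_rot": [0,0,0.018],"hand": 1},{"slide": [-0.58,-0.35,0],"delta_rot": [0,0,0.018],"hand": 1},{"slide": [-0.6,-0.32,0],"delta_rot": [0,0,0.018],"hand": 1}])

```text
time_s: 0.98
eef_pos: [0.2472, 0.4132, 0.207]
eef_rot: [0.0, 0.272, 0.962, 0.0]
wrist_force: [-0.5, -0.0, -0.3]
opening: 1.001
```

Call:
drive_tool(deltas=[{"slide": [-0.62,-0.28,0],"delta_rot": [0,0,0.018],"hand": 1},{"slide": [-0.64,-0.25,0],"delta_rot": [0,0,0.018],"hand": 1},{"slide": [-0.65,-0.21,0],"delta_rot": [0,0,0.018],"hand": 1},{"slide": [-0.66,-0.17,0],"delta_rot": [0,0,0.018],"hand": 1},{"slide": [-0.67,-0.13,0],"delta_rot": [0,0,0.018],"hand": 1}])

```text
time_s: 1.6
eef_pos: [0.3433, 0.2721, 0.2071]
eef_rot: [0.0, 0.405, 0.914, 0.0]
wrist_force: [-0.1, 1.2, 0.2]
opening: 1.001
```

Call:
drive_tool(deltas=[{"slide": [-0.67,-0.1,0],"delta_rot": [0,0,0.018],"hand": 1},{"slide": [-0.68,-0.06,0],"delta_rot": [0,0,0.018],"hand": 1},{"slide": [-0.68,-0.02,0],"delta_rot": [0,0,0.018],"hand": 1},{"slide": [-0.68,0.02,0],"delta_rot": [0,0,0.018],"hand": 1},{"slide": [-0.68,0.05,0],"delta_rot": [0,0,0.018],"hand": 1}])

```text
time_s: 2.22
eef_pos: [0.4384, 0.1309, 0.2071]
eef_rot: [0.0, 0.53, 0.848, 0.0]
wrist_force: [-0.4, -0.2, 0.6]
opening: 1.002
```

```bash
python3 plan.py .438 .131 .13 26 5 0.5; python3 - <<'E'
from h import *
c=cam("wrist");cv2.imwrite("pics/w1.png",c["frame"][:,:,::-1])
E
```

```text
now [0.4384 0.1309 0.2071] phi 26.0 tilt 0.03 open 1.002 F [-0.4 -0.2  0.6] t 2.225 q6 -0.42
[{"slide": [0.001, -0.001, 0.308], "delta_rot": [0, 0, 0.0], "hand": 0.5}, {"slide": [0.001, -0.001, 0.308], "delta_rot": [0, 0, 0.0], "hand": 0.5}, {"slide": [0.001, -0.001, 0.308], "delta_rot": [0, 0, 0.0], "hand": 0.5}, {"slide": [0.001, -0.001, 0.308], "delta_rot": [0, 0, 0.0], "hand": 0.5}, {"slide": [0.001, -0.001, 0.308], "delta_rot": [0, 0, 0.0], "hand": 0.5}]
```

View pics/w1.png

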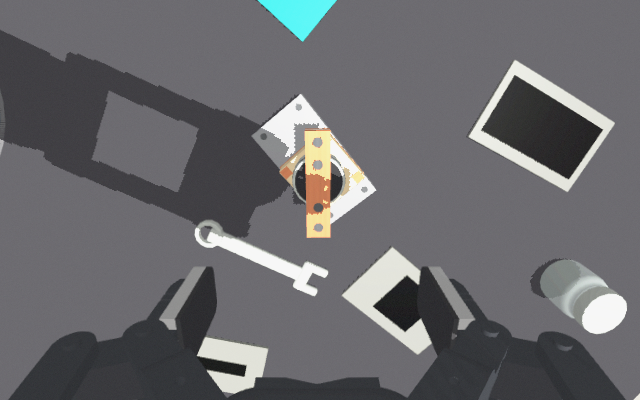

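The wrist view shows the bar upright in the picture with corners at about (305,130), (330,128), (330,237), (306,237), square to the jaws. I'll measure it here as well.

```bash
python3 - <<'E'
from h import *
c=cam("wrist")
hsv=cv2.cvtColor(c["frame"],cv2.COLOR_RGB2HSV)
print(rect(w(c,[(304.5,130),(330,129),(330.5,237.5),(305.5,237.5)],.096)))
# capacitor, heat sink
print(w(c,[(319,180)],.08))
print(rect(w(c,[(300,94),(252,136),(376,189),(326,230)],.03)))
E
```

```text
[  0.4419   0.1283  91.9985  21.4396 -63.2756]
[[0.44298668 0.12975891 0.08      ]]
[  0.4382   0.1286 122.6556  67.4635 -24.9336]
```

Call:
drive_tool(deltas=[{"slide": [-0.036,0.018,0.6],"delta_rot": [0,0,0],"hand": 0.5},{"slide": [0,0,0.6],"delta_rot": [0,0,0],"hand": 0.5},{"slide": [0,0,0.6],"delta_rot": [0,0,0],"hand": 0.5},{"slide": [0,0,0.4],"delta_rot": [0,0,0],"hand": 0.5},{"slide": [0,0,0.26],"delta_rot": [0,0,0],"hand": 0.5}])

```text
time_s: 2.95
eef_pos: [0.4385, 0.1312, 0.0829]
eef_rot: [-0.001, 0.529, 0.849, -0.0]
wrist_force: [-0.3, -0.1, -0.3]
opening: 0.505
```

Call:
drive_tool(deltas=[{"slide": [0,0,0],"delta_rot": [0,0,0],"hand": 0.3},{"slide": [0,0,0],"delta_rot": [0,0,0],"hand": 0.2},{"slide": [0,0,0],"delta_rot": [0,0,0],"hand": 0.1},{"slide": [0,0,0],"delta_rot": [0,0,0],"hand": 0},{"slide": [0,0,0],"delta_rot": [0,0,0],"hand": 0}])

```text
time_s: 3.58
eef_pos: [0.4396, 0.1307, 0.0842]
eef_rot: [0.0, 0.529, 0.849, 0.0]
wrist_force: [0.6, 0.5, -0.6]
opening: 0.001
```

```bash
python3 - <<'E'
from h import *
c=cam("scene");cv2.imwrite("pics/s2.png",cv2.resize(c["frame"][120:320,260:500],None,fx=3,fy=3)[:,:,::-1])
E
```

```text
(no output)
```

View pics/s2.png

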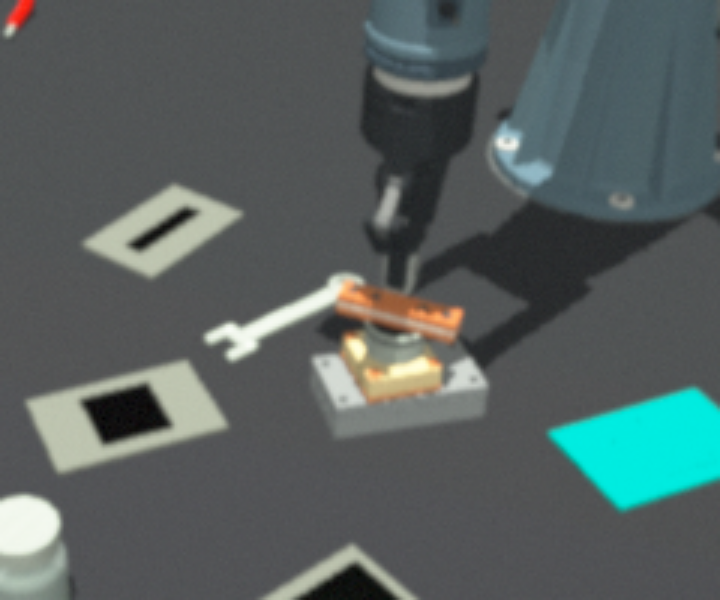

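The jaws shut to 0.001, so they missed the bar. I'll check with the wrist view before moving.

```bash
python3 - <<'E'
from h import *
c=cam("wrist");cv2.imwrite("pics/w2.png",c["frame"][:,:,::-1])
P=ctrl.get_obs()["eef_pos"];print(p(c,[P,[P[0],P[1],P[2]+.0187]]))
c=cam("scene");print(p(c,[P]))
t=cam("top");cv2.imwrite("pics/t2.png",cv2.resize(t["frame"][190:290,210:330],None,fx=6,fy=6)[:,:,::-1])
E
```

```text
[[314.86229094 244.23495239]
 [314.67531807 261.27351414]]
[[392.01142275 224.21347043]]
```

View pics/w2.png

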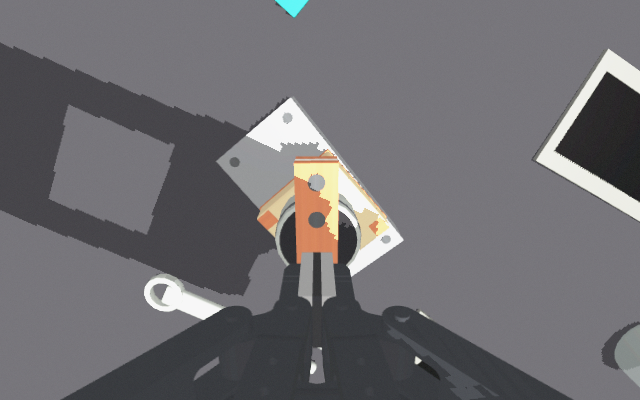

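View pics/t2.png

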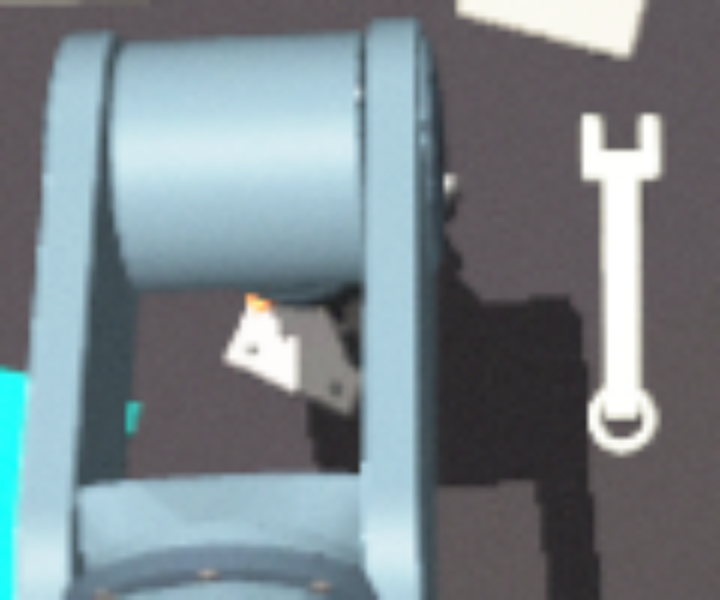

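```bash
python3 - <<'E'
from h import *
a=np.radians(-63.5);u=np.array([np.cos(a),np.sin(a),0]);v=np.array([-np.sin(a),np.cos(a),0]);C=np.array([.440,.130,0])
B=[C+s*.045*u+q*.01*v+[0,0,z] for z in(.096,.080) for s,q in((1,1),(1,-1),(-1,-1),(-1,1))]
o=ctrl.get_obs();P=np.array(o["eef_pos"]);print(P)
for n in("wrist","scene"):
    c=cam(n);print(n,"cam",-c["R"].T@c["t"]);f=cv2.resize(c["frame"],None,fx=3,fy=3,interpolation=cv2.INTER_CUBIC)
    pts=(p(c,B)*3+1).astype(int)
    cv2.polylines(f,[pts[:4]],1,(0,255,0));cv2.polylines(f,[pts[4:]],1,(0,0,255))
    T=(p(c,[P])*3+1).astype(int)[0];cv2.circle(f,tuple(int(i) for i in T),4,(255,0,255),-1)
    x,y=T; f=f[max(0,y-300):y+260,x-380:x+380]
    cv2.imwrite(f"pics/{n}3.png",f[:,:,::-1])
E
```

```text
[0.43937231 0.1306866  0.08391016]
wrist cam [0.40547558 0.20190674 0.25168652]
scene cam [1.03598573 0.65196715 0.6644947 ]
```

View pics/wrist3.png

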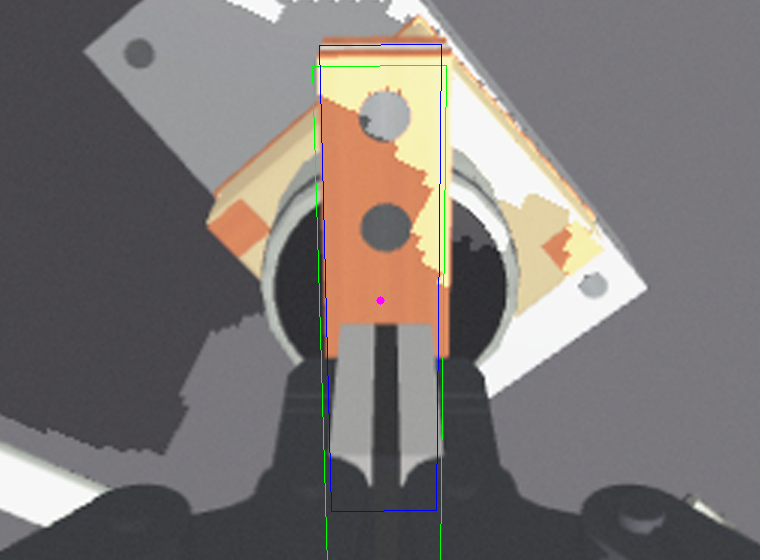

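View pics/scene3.png

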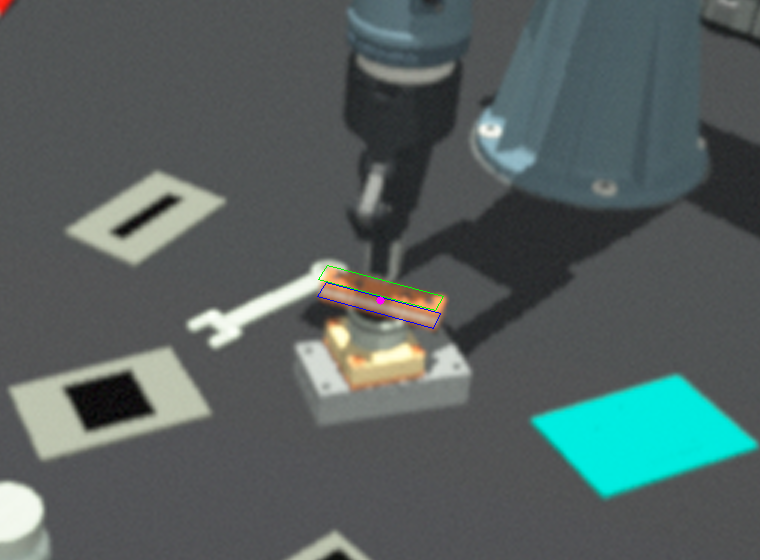

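The bar hasn't moved: its outline overlays to within 3 mm. But the closed fingertips show at (317,252) and (511,213) in the two views, about 20 mm above the reported TCP, so the jaws closed above the bar. I'll open, go lower in stages and check.

Call:
drive_tool(deltas=[{"slide": [0,0,0],"delta_rot": [0,0,0],"hand": 0.5},{"slide": [0,0,0],"delta_rot": [0,0,0],"hand": 0.5},{"slide": [0,0,0.1],"delta_rot": [0,0,0],"hand": 0.5},{"slide": [0,0,0.1],"delta_rot": [0,0,0],"hand": 0.5},{"slide": [0,0,0.1],"delta_rot": [0,0,0],"hand": 0.5}])

```text
time_s: 4.5
eef_pos: [0.4392, 0.1307, 0.0683]
eef_rot: [-0.0, 0.529, 0.849, -0.0]
wrist_force: [-0.5, 0.4, -0.0]
opening: 0.499
```

```bash
python3 - <<'E'
from h import *
c=cam("wrist");cv2.imwrite("pics/w4.png",cv2.resize(c["frame"][130:330,180:450],None,fx=2.9,fy=2.9)[:,:,::-1])
E
```

```text
(no output)
```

View pics/w4.png

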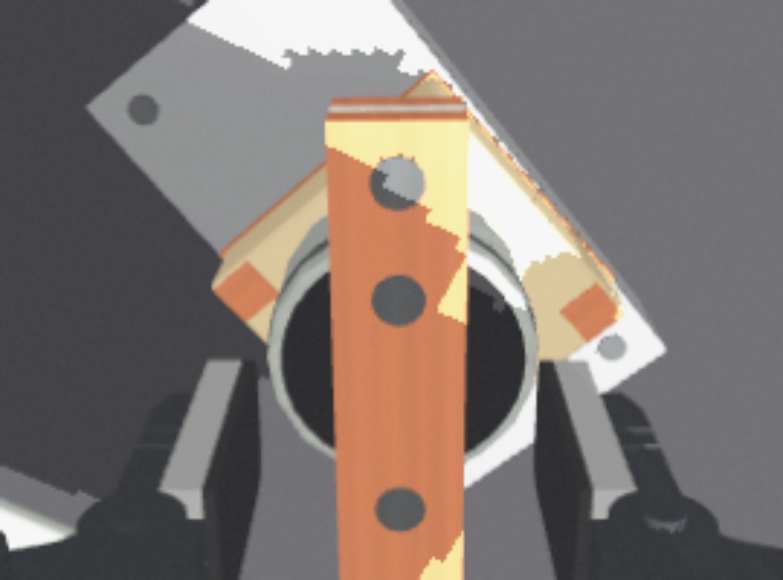

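The tips, at (262,255) and (365,255) full-frame, straddle the bar centrally, only a few mm below its top face. I'll go 5 mm lower and close gently.

Call:
drive_tool(deltas=[{"slide": [0,0,0.1],"delta_rot": [0,0,0],"hand": 0.4},{"slide": [0,0,0],"delta_rot": [0,0,0],"hand": 0.3},{"slide": [0,0,0],"delta_rot": [0,0,0],"hand": 0.15},{"slide": [0,0,0],"delta_rot": [0,0,0],"hand": 0},{"slide": [0,0,0],"delta_rot": [0,0,0],"hand": 0}])

```text
time_s: 5.18
eef_pos: [0.4395, 0.1307, 0.064]
eef_rot: [0.0, 0.529, 0.849, 0.0]
wrist_force: [0.5, -0.1, 0.0]
opening: 0.21
```

```bash
python3 - <<'E'
from h import *
c=cam("wrist");cv2.imwrite("pics/w5.png",cv2.resize(c["frame"][130:330,180:450],None,fx=2.9,fy=2.9)[:,:,::-1])
E
```

```text
(no output)
```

View pics/w5.png

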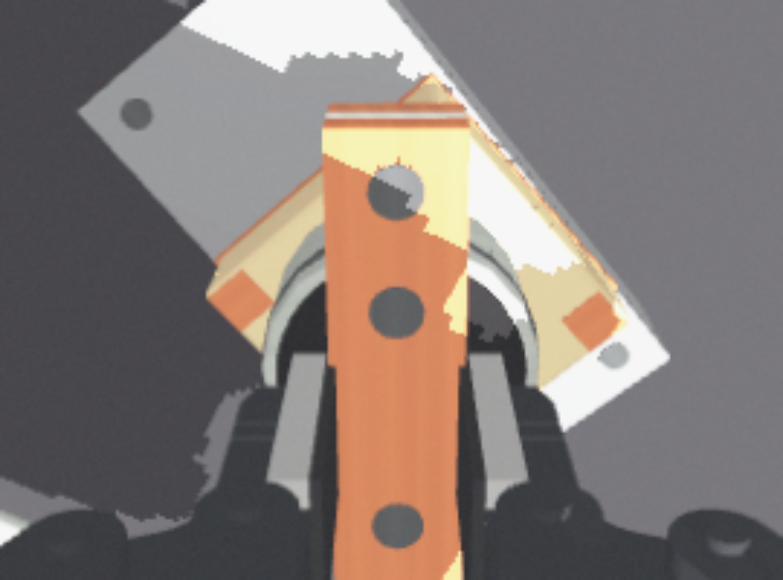

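The bar is between the pads (opening 0.21, about 18 mm). Lifting it.

Call:
drive_tool(deltas=[{"slide": [0,0,-0.1],"delta_rot": [0,0,0],"hand": 0},{"slide": [0,0,-0.4],"delta_rot": [0,0,0],"hand": 0},{"slide": [0,0,-0.5],"delta_rot": [0,0,0],"hand": 0},{"slide": [0,0,-0.5],"delta_rot": [0,0,0],"hand": 0},{"slide": [0,0,-0.4],"delta_rot": [0,0,0],"hand": 0}])

```text
time_s: 5.85
eef_pos: [0.4394, 0.1307, 0.1601]
eef_rot: [0.0, 0.529, 0.849, 0.0]
wrist_force: [0.2, 0.5, -2.7]
opening: 0.211
```

```bash
python3 plan.py .432 -.172 .16 103.7 15 0;  python3 - <<'E'
from h import *
c=cam("wrist");cv2.imwrite("pics/w6.png",c["frame"][:,:,::-1])
E
```

```text
now [0.4394 0.1307 0.1601] phi 26.12 tilt 0.03 open 0.211 F [ 0.2  0.5 -2.7] t 5.85 q6 -0.43
[{"slide": [-0.358, -0.186, 0.0], "delta_rot": [0, 0, -0.0287], "hand": 0.0}, {"slide": [-0.34, -0.218, 0.0], "delta_rot": [0, 0, -0.0287], "hand": 0.0}, {"slide": [-0.319, -0.248, 0.0], "delta_rot": [0, 0, -0.0287], "hand": 0.0}, {"slide": [-0.295, -0.275, 0.0], "delta_rot": [0, 0, -0.0287], "hand": 0.0}, {"slide": [-0.269, -0.301, 0.0], "delta_rot": [0, 0, -0.0287], "hand": 0.0}]
[{"slide": [-0.241, -0.324, 0.0], "delta_rot": [0, 0, -0.0287], "hand": 0.0}, {"slide": [-0.211, -0.344, 0.0], "delta_rot": [0, 0, -0.0287], "hand": 0.0}, {"slide": [-0.179, -0.362, 0.0], "delta_rot": [0, 0, -0.0287], "hand": 0.0}, {"slide": [-0.145, -0.377, 0.0], "delta_rot": [0, 0, -0.0287], "hand": 0.0}, {"slide": [-0.111, -0.388, 0.0], "delta_rot": [0, 0, -0.0287], "hand": 0.0}]
[{"slide": [-0.075, -0.397, 0.0], "delta_rot": [0, 0, -0.0287], "hand": 0.0}, {"slide": [-0.039, -0.402, 0.0], "delta_rot": [0, 0, -0.0287], "hand": 0.0}, {"slide": [-0.003, -0.404, 0.0], "delta_rot": [0, 0, -0.0287], "hand": 0.0}, {"slide": [0.033, -0.402, 0.0], "delta_rot": [0, 0, -0.0287], "hand": 0.0}, {"slide": [0.07, -0.398, 0.0], "delta_rot": [0, 0, -0.0287], "hand": 0.0}]
```

View pics/w6.png

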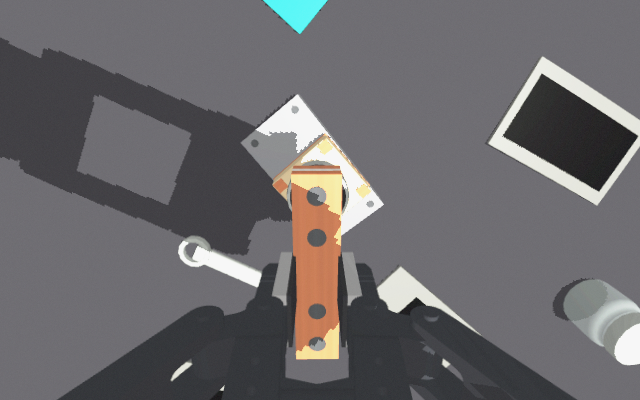

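The bar hangs level, its top face spanning rows 173 to 358 at columns 292–342. I'll carry it over.

Call:
drive_tool(deltas=[{"slide": [-0.36,-0.19,0],"delta_rot": [0,0,-0.0287],"hand": 0},{"slide": [-0.34,-0.22,0],"delta_rot": [0,0,-0.0287],"hand": 0},{"slide": [-0.32,-0.25,0],"delta_rot": [0,0,-0.0287],"hand": 0},{"slide": [-0.3,-0.28,0],"delta_rot": [0,0,-0.0287],"hand": 0},{"slide": [-0.27,-0.3,0],"delta_rot": [0,0,-0.0287],"hand": 0}])

```text
time_s: 6.52
eef_pos: [0.4362, 0.0286, 0.1584]
eef_rot: [-0.0, 0.325, 0.946, -0.0]
wrist_force: [1.3, -0.3, -2.4]
opening: 0.211
```

Call:
drive_tool(deltas=[{"slide": [-0.24,-0.32,0],"delta_rot": [0,0,-0.0287],"hand": 0},{"slide": [-0.21,-0.34,0],"delta_rot": [0,0,-0.0287],"hand": 0},{"slide": [-0.18,-0.36,0],"delta_rot": [0,0,-0.0287],"hand": 0},{"slide": [-0.14,-0.38,0],"delta_rot": [0,0,-0.0287],"hand": 0},{"slide": [-0.11,-0.39,0],"delta_rot": [0,0,-0.0287],"hand": 0}])

```text
time_s: 7.15
eef_pos: [0.4336, -0.0719, 0.1584]
eef_rot: [-0.0, 0.105, 0.994, 0.0]
wrist_force: [0.4, 0.2, -1.8]
opening: 0.21
```

Call:
drive_tool(deltas=[{"slide": [-0.08,-0.4,0],"delta_rot": [0,0,-0.0287],"hand": 0},{"slide": [-0.04,-0.4,0],"delta_rot": [0,0,-0.0287],"hand": 0},{"slide": [0,-0.4,0],"delta_rot": [0,0,-0.0287],"hand": 0},{"slide": [0.03,-0.4,0],"delta_rot": [0,0,-0.0287],"hand": 0},{"slide": [0.07,-0.4,0],"delta_rot": [0,0,-0.0287],"hand": 0}])

```text
time_s: 7.78
eef_pos: [0.4313, -0.1727, 0.1584]
eef_rot: [-0.0, -0.12, 0.993, 0.0]
wrist_force: [-0.6, 0.3, -1.9]
opening: 0.208
```

```bash
python3 plan.py .432 -.172 .01 103.7 5 0;  python3 - <<'E'
from h import *
c=cam("wrist");cv2.imwrite("pics/w7.png",c["frame"][:,:,::-1])
c=cam("top");cv2.imwrite("pics/t7.png",cv2.resize(c["frame"][190:280,200:420],None,fx=3.6,fy=3.6)[:,:,::-1])
E
```

```text
now [ 0.4313 -0.1727  0.1584] phi 103.77 tilt 0.05 open 0.208 F [-0.6  0.3 -1.9] t 7.775 q6 -2.45
[{"slide": [-0.003, 0.002, 0.593], "delta_rot": [0, 0, 0.0001], "hand": 0.0}, {"slide": [-0.003, 0.002, 0.593], "delta_rot": [0, 0, 0.0001], "hand": 0.0}, {"slide": [-0.003, 0.002, 0.593], "delta_rot": [0, 0, 0.0001], "hand": 0.0}, {"slide": [-0.003, 0.002, 0.593], "delta_rot": [0, 0, 0.0001], "hand": 0.0}, {"slide": [-0.003, 0.002, 0.593], "delta_rot": [0, 0, 0.0001], "hand": 0.0}]
```

View pics/w7.png

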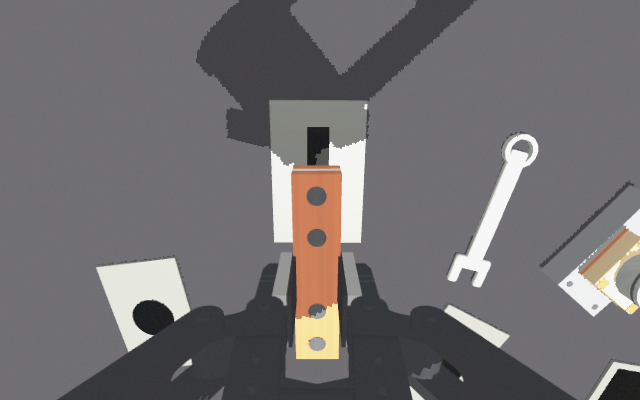

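View pics/t7.png

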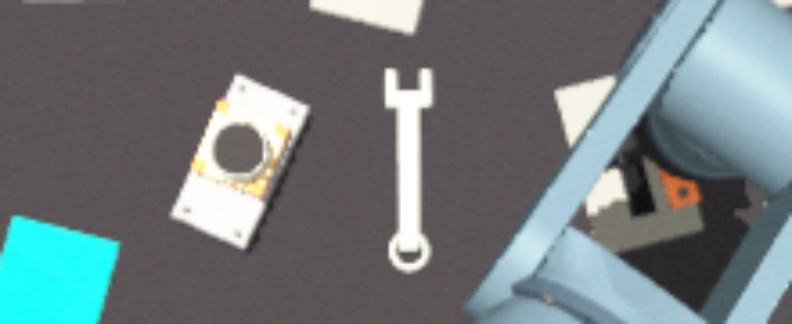

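The wrist view shows the bar (rows 172 to 358) heading along the mat, whose corners are at (269,100), (369,100), (361,243) and (274,243). I'll compare both centres in the same camera.

```bash
python3 - <<'E'
from h import *
c=cam("wrist")
print("mat",rect(w(c,[(269,100),(369,100),(361.5,243),(274,243)],.004)))
print("sil far end",w(c,[(306.5,126.5),(329.5,126.5)],.004)[:,:2])
print("bar",rect(w(c,[(291.5,172),(342,172),(339,358.5),(295.5,358.5)],.190)))
t=cam("top")
f=lambda P:np.array(P)/3.6+np.array([200,190])-.4
print("cap",w(t,f([(240,151)]),.08),"hs",rect(w(t,f([(236,74),(310,104),(248,250),(170,214)]),.03)),"mod",rect(w(t,f([(222,99),(291,127),(262,193),(193,162)]),.054)))
E
```

```text
mat [  0.4336  -0.172  137.9218  87.9492  13.3243]
sil far end [[ 0.39176607 -0.19329058]
 [ 0.38692352 -0.17323447]]
bar [ 0.4314 -0.1741 91.5111 20.8554 13.5668]
cap [[0.43806615 0.13043858 0.08      ]] hs [  0.4351   0.135  122.7979  66.8133 -23.4436] mod [ 0.4448  0.1313 58.1323 54.9885 65.8817]
```

Call:
drive_tool(deltas=[{"slide": [-0.036,0.022,0.6],"delta_rot": [0,0,0],"hand": 0},{"slide": [0,0,0.8],"delta_rot": [0,0,0],"hand": 0},{"slide": [0,0,0.8],"delta_rot": [0,0,0],"hand": 0},{"slide": [0,0,0.7],"delta_rot": [0,0,0],"hand": 0},{"slide": [0,0,0.3],"delta_rot": [0,0,0],"hand": 0}])

```text
time_s: 8.6
eef_pos: [0.4318, -0.1689, -0.003]
eef_rot: [-0.001, -0.118, 0.993, 0.001]
wrist_force: [-0.4, -0.3, -1.4]
opening: 0.209
```

Call:
drive_tool(deltas=[{"slide": [0,0,0.06],"delta_rot": [0,0,0],"hand": 0},{"slide": [0,0,0.03],"delta_rot": [0,0,0],"hand": 0},{"slide": [0,0,0],"delta_rot": [0,0,0],"hand": 0},{"slide": [0,0,0],"delta_rot": [0,0,0],"hand": 0},{"slide": [0,0,0],"delta_rot": [0,0,0],"hand": 0}])

```text
time_s: 9.22
eef_pos: [0.4335, -0.171, -0.0051]
eef_rot: [0.0, -0.118, 0.993, -0.0]
wrist_force: [-0.2, -0.0, -1.6]
opening: 0.209
```

```bash
 python3 - <<'E'
from h import *
c=cam("wrist");cv2.imwrite("pics/w8.png",c["frame"][:,:,::-1])
c=cam("scene");cv2.imwrite("pics/s8.png",cv2.resize(c["frame"][120:260,220:400],None,fx=4,fy=4)[:,:,::-1])
E
```

```text
(no output)
```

View pics/w8.png

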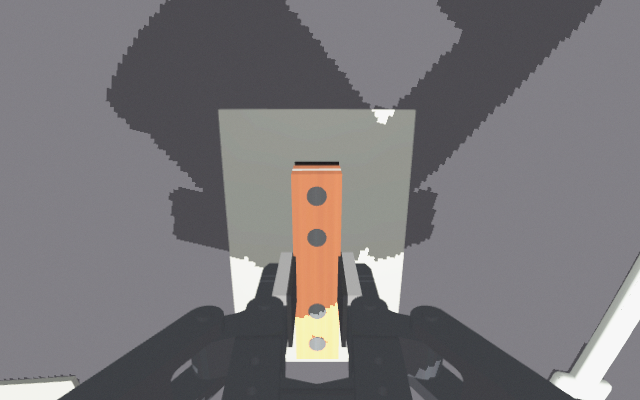

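View pics/s8.png

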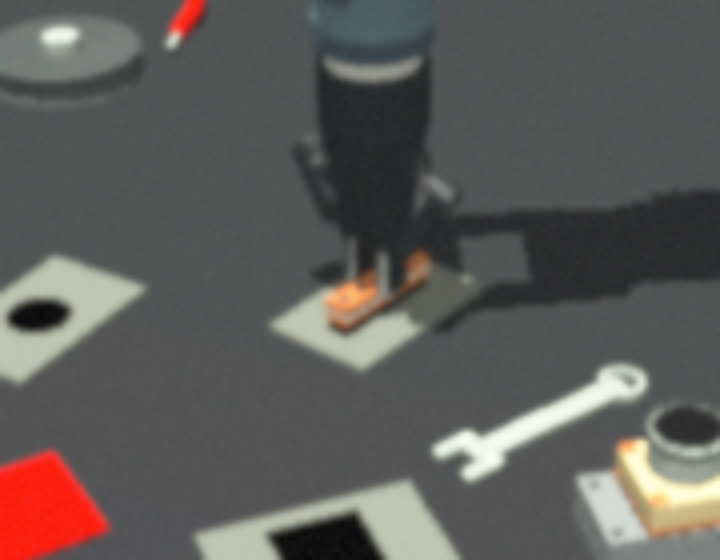

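The bar hovers over its silhouette, with the black far end just visible at row 162. It needs about 6 mm more.

Call:
drive_tool(deltas=[{"slide": [0,0,0.04],"delta_rot": [0,0,0],"hand": 0},{"slide": [0,0,0.04],"delta_rot": [0,0,0],"hand": 0},{"slide": [0,0,0.03],"delta_rot": [0,0,0],"hand": 0},{"slide": [0,0,0],"delta_rot": [0,0,0],"hand": 0},{"slide": [0,0,0],"delta_rot": [0,0,0],"hand": 0}])

```text
time_s: 9.95
eef_pos: [0.4332, -0.1708, -0.0111]
eef_rot: [-0.0, -0.118, 0.993, 0.0]
wrist_force: [-0.1, -1.2, -1.8]
opening: 0.213
```

Call:
drive_tool(deltas=[{"slide": [0,0,0.015],"delta_rot": [0,0,0],"hand": 0},{"slide": [0,0,0],"delta_rot": [0,0,0],"hand": 0},{"slide": [0,0,0.01],"delta_rot": [0,0,0],"hand": 0},{"slide": [0,0,0],"delta_rot": [0,0,0],"hand": 0},{"slide": [0,0,0],"delta_rot": [0,0,0],"hand": 0}])

```text
time_s: 10.58
eef_pos: [0.4332, -0.1708, -0.012]
eef_rot: [-0.0, -0.119, 0.993, -0.0]
wrist_force: [-1.4, 1.6, 5.8]
opening: 0.209
```

Contact felt (+5.8 N) at the predicted height. Releasing and rising.

Call:
drive_tool(deltas=[{"slide": [0,0,0],"delta_rot": [0,0,0],"hand": 0.3},{"slide": [0,0,0],"delta_rot": [0,0,0],"hand": 0.5},{"slide": [0,0,0],"delta_rot": [0,0,0],"hand": 0.5},{"slide": [0,0,-0.2],"delta_rot": [0,0,0],"hand": 0.5},{"slide": [0,0,-0.6],"delta_rot": [0,0,0],"hand": 0.5}])

```text
time_s: 11.2
eef_pos: [0.432, -0.17, 0.0273]
eef_rot: [-0.001, -0.118, 0.993, 0.001]
wrist_force: [0.9, 0.0, 1.0]
opening: 0.5
```

Call:
drive_tool(deltas=[{"slide": [0,0,-0.8],"delta_rot": [0,0,0],"hand": 1},{"slide": [0,0,-0.8],"delta_rot": [0,0,0],"hand": 1},{"slide": [0,0,-0.8],"delta_rot": [0,0,0],"hand": 1},{"slide": [0,0,-0.6],"delta_rot": [0,0,0],"hand": 1},{"slide": [0,0,0],"delta_rot": [0,0,0],"hand": 1}])

```text
time_s: 11.82
eef_pos: [0.4349, -0.1719, 0.181]
eef_rot: [0.002, -0.118, 0.993, -0.002]
wrist_force: [0.2, -0.2, -0.4]
opening: 1.0
```

```bash
 python3 plan.py .4395 .1305 .19 26 15 1; python3 - <<'E'
from h import *
c=cam("wrist");cv2.imwrite("pics/w9.png",c["frame"][:,:,::-1])
E
```

```text
now [ 0.4349 -0.1719  0.181 ] phi 103.61 tilt 0.37 open 1.0 F [ 0.2 -0.2 -0.4] t 11.825 q6 -2.44
[{"slide": [-0.101, 0.39, -0.012], "delta_rot": [0, 0, 0.0287], "hand": 1.0}, {"slide": [-0.065, 0.398, -0.012], "delta_rot": [0, 0, 0.0287], "hand": 1.0}, {"slide": [-0.029, 0.402, -0.012], "delta_rot": [0, 0, 0.0287], "hand": 1.0}, {"slide": [0.007, 0.403, -0.012], "delta_rot": [0, 0, 0.0287], "hand": 1.0}, {"slide": [0.044, 0.401, -0.012], "delta_rot": [0, 0, 0.0287], "hand": 1.0}]
[{"slide": [0.08, 0.395, -0.012], "delta_rot": [0, 0, 0.0287], "hand": 1.0}, {"slide": [0.115, 0.387, -0.012], "delta_rot": [0, 0, 0.0287], "hand": 1.0}, {"slide": [0.149, 0.375, -0.012], "delta_rot": [0, 0, 0.0287], "hand": 1.0}, {"slide": [0.182, 0.36, -0.012], "delta_rot": [0, 0, 0.0287], "hand": 1.0}, {"slide": [0.214, 0.342, -0.012], "delta_rot": [0, 0, 0.0287], "hand": 1.0}]
[{"slide": [0.244, 0.321, -0.012], "delta_rot": [0, 0, 0.0287], "hand": 1.0}, {"slide": [0.272, 0.298, -0.012], "delta_rot": [0, 0, 0.0287], "hand": 1.0}, {"slide": [0.298, 0.272, -0.012], "delta_rot": [0, 0, 0.0287], "hand": 1.0}, {"slide": [0.321, 0.244, -0.012], "delta_rot": [0, 0, 0.0287], "hand": 1.0}, {"slide": [0.342, 0.214, -0.012], "delta_rot": [0, 0, 0.0287], "hand": 1.0}]
```

View pics/w9.png

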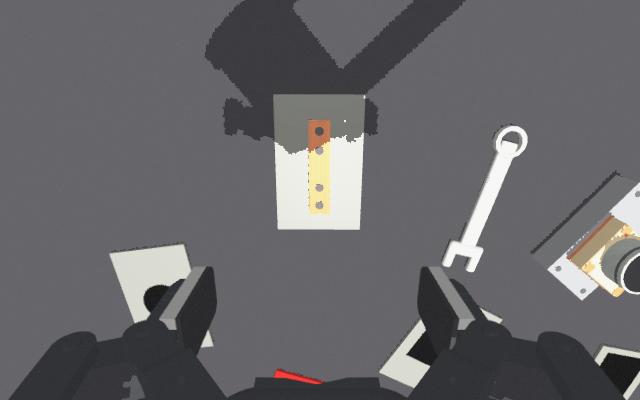

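The bar lies on its silhouette, columns 308–330 and rows 120–214, centred on the mat. On to the capacitor, with φ=66° to suit the module next.

```bash
 python3 plan.py .4400 .1305 .18 66 10 1
```

```text
now [ 0.4338 -0.1712  0.179 ] phi 103.61 tilt 0.18 open 1.0 F [ 0.2  0.5 -0.7] t 11.875 q6 -2.44
[{"slide": [-0.154, 0.584, -0.002], "delta_rot": [0, 0, 0.0209], "hand": 1.0}, {"slide": [-0.115, 0.592, -0.002], "delta_rot": [0, 0, 0.0209], "hand": 1.0}, {"slide": [-0.076, 0.599, -0.002], "delta_rot": [0, 0, 0.0209], "hand": 1.0}, {"slide": [-0.037, 0.602, -0.002], "delta_rot": [0, 0, 0.0209], "hand": 1.0}, {"slide": [0.003, 0.604, -0.002], "delta_rot": [0, 0, 0.0209], "hand": 1.0}]
[{"slide": [0.042, 0.602, -0.002], "delta_rot": [0, 0, 0.0209], "hand": 1.0}, {"slide": [0.082, 0.598, -0.002], "delta_rot": [0, 0, 0.0209], "hand": 1.0}, {"slide": [0.121, 0.591, -0.002], "delta_rot": [0, 0, 0.0209], "hand": 1.0}, {"slide": [0.159, 0.582, -0.002], "delta_rot": [0, 0, 0.0209], "hand": 1.0}, {"slide": [0.197, 0.57, -0.002], "delta_rot": [0, 0, 0.0209], "hand": 1.0}]
```

Call:
drive_tool(deltas=[{"slide": [-0.15,0.58,0],"delta_rot": [0,0,0.021],"hand": 1},{"slide": [-0.12,0.59,0],"delta_rot": [0,0,0.021],"hand": 1},{"slide": [-0.08,0.6,0],"delta_rot": [0,0,0.021],"hand": 1},{"slide": [-0.04,0.6,0],"delta_rot": [0,0,0.021],"hand": 1},{"slide": [0,0.6,0],"delta_rot": [0,0,0.021],"hand": 1}])

```text
time_s: 12.5
eef_pos: [0.4358, -0.0192, 0.1762]
eef_rot: [-0.001, 0.047, 0.999, 0.0]
wrist_force: [0.3, 0.7, 0.9]
opening: 1.001
```

Call:
drive_tool(deltas=[{"slide": [0.04,0.6,0],"delta_rot": [0,0,0.021],"hand": 1},{"slide": [0.08,0.6,0],"delta_rot": [0,0,0.021],"hand": 1},{"slide": [0.12,0.59,0],"delta_rot": [0,0,0.021],"hand": 1},{"slide": [0.16,0.58,0],"delta_rot": [0,0,0.021],"hand": 1},{"slide": [0.2,0.57,0],"delta_rot": [0,0,0.021],"hand": 1}])

```text
time_s: 13.12
eef_pos: [0.4392, 0.1312, 0.1761]
eef_rot: [-0.001, 0.211, 0.978, -0.0]
wrist_force: [-0.2, 0.2, -0.6]
opening: 0.998
```

```bash
python3 - <<'E'
from h import *
print(ctrl.camera("top") and 0)
c=cam("wrist");cv2.imwrite("pics/w10.png",c["frame"][:,:,::-1])
E
python3 plan.py .44 .1305 .18 66 5 1
```

```text
0
now [0.4391 0.1322 0.1762] phi 65.91 tilt 0.17 open 0.996 F [-0.3 -0.3 -0.6] t 13.225 q6 -1.12
[{"slide": [-0.006, -0.005, -0.015], "delta_rot": [0, 0, -0.0001], "hand": 1.0}, {"slide": [-0.006, -0.005, -0.015], "delta_rot": [0, 0, -0.0001], "hand": 1.0}, {"slide": [-0.006, -0.005, -0.015], "delta_rot": [0, 0, -0.0001], "hand": 1.0}, {"slide": [-0.006, -0.005, -0.015], "delta_rot": [0, 0, -0.0001], "hand": 1.0}, {"slide": [-0.006, -0.005, -0.015], "delta_rot": [0, 0, -0.0001], "hand": 1.0}]
```

View pics/w10.png

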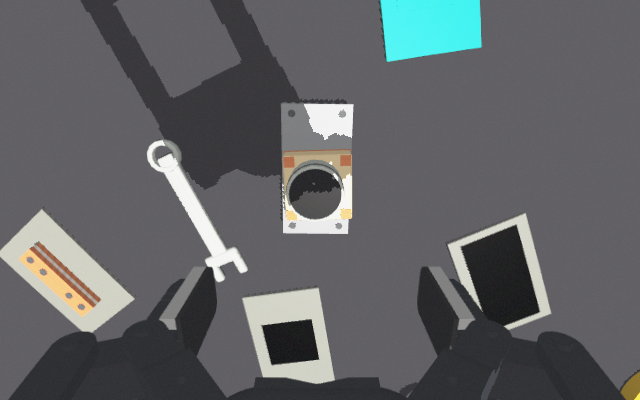

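The stack is square to the picture: heat sink (281,103)–(349,234), module at columns 283–352, capacitor top at (315,192).

```bash
python3 - <<'E'
from h import *
c=cam("wrist");cv2.imwrite("pics/w11.png",cv2.resize(c["frame"][90:250,240:400],None,fx=3.7,fy=3.7,interpolation=cv2.INTER_CUBIC)[:,:,::-1])
W=w(c,[(285,192),(345,192),(315,162),(315,221)],.08);print(W,W[:2].mean(0))
print(rect(w(c,[(281,103),(353.5,103),(349,234),(283,234)],.03)))
o=ctrl.get_obs()["eef_pos"];print(o)
E
```

```text
[[0.4296457  0.10959983 0.08      ]
 [0.44865455 0.15217188 0.08      ]
 [0.41754481 0.14057665 0.08      ]
 [0.46117327 0.12101333 0.08      ]] [0.43915013 0.13088585 0.08      ]
[  0.4359   0.1333 122.1413  63.4379 -24.3275]
[0.43923351 0.13102302 0.17627442]
```

View pics/w11.png

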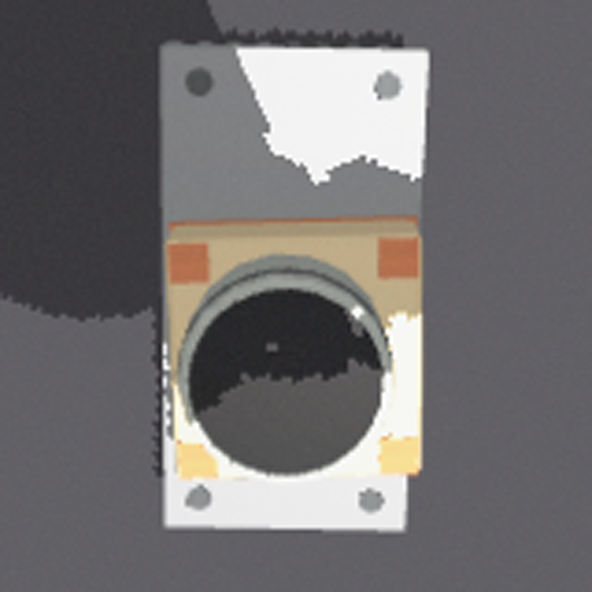

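The capacitor centre is at (0.439, 0.131), directly under the TCP. Descending to TCP z 0.042 (tips about 0.063, clear of the module top at 0.054).

Call:
drive_tool(deltas=[{"slide": [0,0,0.6],"delta_rot": [0,0,0],"hand": 1},{"slide": [0,0,0.6],"delta_rot": [0,0,0],"hand": 1},{"slide": [0,0,0.6],"delta_rot": [0,0,0],"hand": 1},{"slide": [0,0,0.5],"delta_rot": [0,0,0],"hand": 1},{"slide": [0,0,0.38],"delta_rot": [0,0,0],"hand": 0.8}])

```text
time_s: 13.9
eef_pos: [0.4392, 0.129, 0.0418]
eef_rot: [-0.001, 0.21, 0.978, -0.001]
wrist_force: [0.2, -0.1, -0.2]
opening: 0.818
```

Call:
drive_tool(deltas=[{"slide": [0,0,0],"delta_rot": [0,0,0],"hand": 0.7},{"slide": [0,0,0],"delta_rot": [0,0,0],"hand": 0.6},{"slide": [0,0,0],"delta_rot": [0,0,0],"hand": 0.4},{"slide": [0,0,0],"delta_rot": [0,0,0],"hand": 0.2},{"slide": [0,0,0],"delta_rot": [0,0,0],"hand": 0.2}])

```text
time_s: 14.52
eef_pos: [0.4414, 0.13, 0.045]
eef_rot: [0.001, 0.209, 0.978, -0.0]
wrist_force: [-1.8, -1.0, 6.2]
opening: 0.504
```

```bash
python3 - <<'E'
from h import *
c=cam("wrist");cv2.imwrite("pics/w12.png",cv2.resize(c["frame"][90:340,200:440],None,fx=2.4,fy=2.4)[:,:,::-1])
E
```

```text
(no output)
```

View pics/w12.png

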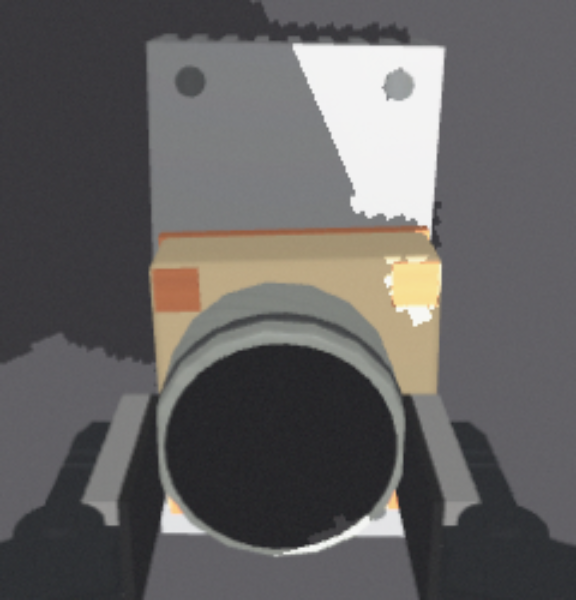

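Call:
drive_tool(deltas=[{"slide": [0,0,-0.05],"delta_rot": [0,0,0],"hand": 0.2},{"slide": [0,0,-0.2],"delta_rot": [0,0,0],"hand": 0.2},{"slide": [0,0,-0.5],"delta_rot": [0,0,0],"hand": 0.2},{"slide": [0,0,-0.6],"delta_rot": [0,0,0],"hand": 0.2},{"slide": [0,0,-0.6],"delta_rot": [0,0,0],"hand": 0.2}])

```text
time_s: 15.2
eef_pos: [0.4404, 0.1303, 0.1426]
eef_rot: [0.0, 0.21, 0.978, 0.0]
wrist_force: [-0.1, -0.5, -1.6]
opening: 0.505
```

```bash
 python3 plan.py .629 -.308 .16 66 15 0.2;  python3 - <<'E'
from h import *
c=cam("wrist");cv2.imwrite("pics/w13.png",c["frame"][:,:,::-1])
E
```

```text
now [0.4404 0.1303 0.1426] phi 65.81 tilt 0.02 open 0.505 F [-0.1 -0.5 -1.6] t 15.2 q6 -1.12
[{"slide": [-0.469, -0.43, -0.023], "delta_rot": [0, 0, -0.0001], "hand": 0.2}, {"slide": [-0.469, -0.43, -0.023], "delta_rot": [0, 0, -0.0001], "hand": 0.2}, {"slide": [-0.469, -0.43, -0.023], "delta_rot": [0, 0, -0.0001], "hand": 0.2}, {"slide": [-0.469, -0.43, -0.023], "delta_rot": [0, 0, -0.0001], "hand": 0.2}, {"slide": [-0.469, -0.43, -0.023], "delta_rot": [0, 0, -0.0001], "hand": 0.2}]
[{"slide": [-0.468, -0.431, -0.023], "delta_rot": [0, 0, -0.0001], "hand": 0.2}, {"slide": [-0.468, -0.431, -0.023], "delta_rot": [0, 0, -0.0001], "hand": 0.2}, {"slide": [-0.468, -0.431, -0.023], "delta_rot": [0, 0, -0.0001], "hand": 0.2}, {"slide": [-0.468, -0.431, -0.023], "delta_rot": [0, 0, -0.0001], "hand": 0.2}, {"slide": [-0.468, -0.431, -0.023], "delta_rot": [0, 0, -0.0001], "hand": 0.2}]
[{"slide": [-0.468, -0.431, -0.023], "delta_rot": [0, 0, -0.0001], "hand": 0.2}, {"slide": [-0.468, -0.431, -0.023], "delta_rot": [0, 0, -0.0001], "hand": 0.2}, {"slide": [-0.468, -0.431, -0.023], "delta_rot": [0, 0, -0.0001], "hand": 0.2}, {"slide": [-0.468, -0.431, -0.023], "delta_rot": [0, 0, -0.0001], "hand": 0.2}, {"slide": [-0.468, -0.431, -0.023], "delta_rot": [0, 0, -0.0001], "hand": 0.2}]
```

View pics/w13.png

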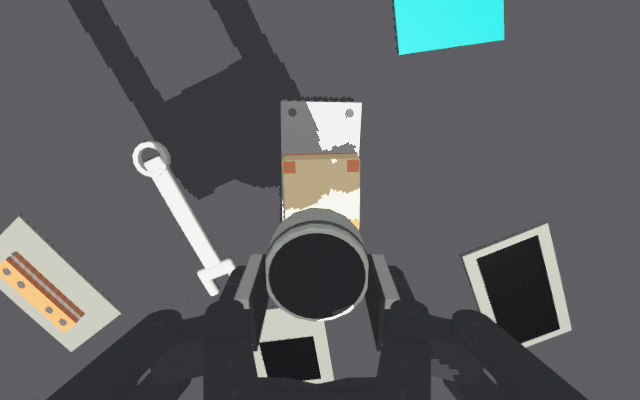

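The capacitor (image (317,275)) is lifted upright and the module stayed put. Carrying it over.

Call:
drive_tool(deltas=[{"slide": [-0.3,-0.28,-0.05],"delta_rot": [0,0,0],"hand": 0.2},{"slide": [-0.47,-0.43,-0.05],"delta_rot": [0,0,0],"hand": 0.2},{"slide": [-0.47,-0.43,-0.05],"delta_rot": [0,0,0],"hand": 0.2},{"slide": [-0.47,-0.43,-0.05],"delta_rot": [0,0,0],"hand": 0.2},{"slide": [-0.47,-0.43,-0.05],"delta_rot": [0,0,0],"hand": 0.2}])

```text
time_s: 15.88
eef_pos: [0.4992, -0.0065, 0.1538]
eef_rot: [0.0, 0.21, 0.978, 0.0]
wrist_force: [1.0, 0.2, -0.4]
opening: 0.508
```

Call:
drive_tool(deltas=[{"slide": [-0.47,-0.43,0],"delta_rot": [0,0,0],"hand": 0.2},{"slide": [-0.47,-0.43,0],"delta_rot": [0,0,0],"hand": 0.2},{"slide": [-0.47,-0.43,0],"delta_rot": [0,0,0],"hand": 0.2},{"slide": [-0.47,-0.43,0],"delta_rot": [0,0,0],"hand": 0.2},{"slide": [-0.47,-0.43,0],"delta_rot": [0,0,0],"hand": 0.2}])

```text
time_s: 16.5
eef_pos: [0.5623, -0.1527, 0.1536]
eef_rot: [-0.0, 0.21, 0.978, 0.0]
wrist_force: [0.0, -0.2, -2.0]
opening: 0.503
```

Call:
drive_tool(deltas=[{"slide": [-0.47,-0.43,0],"delta_rot": [0,0,0],"hand": 0.2},{"slide": [-0.47,-0.43,0],"delta_rot": [0,0,0],"hand": 0.2},{"slide": [-0.47,-0.43,0],"delta_rot": [0,0,0],"hand": 0.2},{"slide": [-0.4,-0.4,0],"delta_rot": [0,0,0],"hand": 0.2},{"slide": [-0.2,-0.18,0],"delta_rot": [0,0,0],"hand": 0.2}])

```text
time_s: 17.12
eef_pos: [0.6154, -0.2796, 0.1534]
eef_rot: [-0.0, 0.21, 0.978, 0.0]
wrist_force: [0.7, 0.3, -0.2]
opening: 0.508
```

```bash
 python3 plan.py .629 -.308 .02 66 5 0.2;  python3 - <<'E'
from h import *
c=cam("wrist");cv2.imwrite("pics/w14.png",c["frame"][:,:,::-1])
E
```

```text
now [ 0.6154 -0.2796  0.1534] phi 65.74 tilt 0.01 open 0.508 F [ 0.7  0.3 -0.2] t 17.125 q6 -1.75
[{"slide": [-0.096, -0.081, 0.533], "delta_rot": [0, 0, -0.0003], "hand": 0.2}, {"slide": [-0.096, -0.081, 0.533], "delta_rot": [0, 0, -0.0003], "hand": 0.2}, {"slide": [-0.096, -0.082, 0.533], "delta_rot": [0, 0, -0.0003], "hand": 0.2}, {"slide": [-0.096, -0.082, 0.533], "delta_rot": [0, 0, -0.0003], "hand": 0.2}, {"slide": [-0.096, -0.082, 0.533], "delta_rot": [0, 0, -0.0003], "hand": 0.2}]
```

View pics/w14.png

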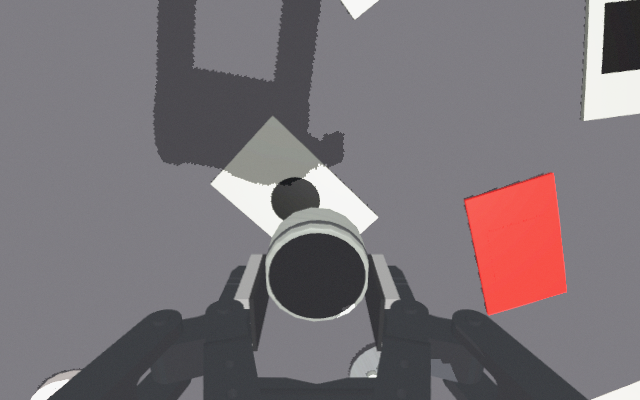

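The silhouette disc is at (295,199), the carried capacitor at (317,276).

```bash
python3 - <<'E'
from h import *
c=cam("wrist");W=w(c,[(271,199),(320,199),(295.5,176.5)],.004)
print(W, W[:2].mean(0))
print("mat corner mids", w(c,[(210,184),(378,217)],.004).mean(0))
V=w(c,[(266,274),(368,274)],.188);print("cap",V.mean(0),np.linalg.norm(V[0]-V[1]), ctrl.get_obs()["eef_pos"])
E
```

```text
[[ 0.61985568 -0.32940734  0.004     ]
 [ 0.63878403 -0.2874011   0.004     ]
 [ 0.60964261 -0.29907853  0.004     ]] [ 0.62931985 -0.30840422  0.004     ]
mat corner mids [ 0.63069694 -0.30949656  0.004     ]
cap [ 0.61395502 -0.27940191  0.188     ] 0.04337403223917998 [ 0.61539205 -0.27916662  0.15334549]
```

Call:
drive_tool(deltas=[{"slide": [-0.3,-0.24,0.3],"delta_rot": [0,0,0],"hand": 0.2},{"slide": [-0.19,-0.175,0.7],"delta_rot": [0,0,0],"hand": 0.2},{"slide": [0,0,0.8],"delta_rot": [0,0,0],"hand": 0.2},{"slide": [0,0,0.8],"delta_rot": [0,0,0],"hand": 0.2},{"slide": [0,0,0.3],"delta_rot": [0,0,0],"hand": 0.2}])

```text
time_s: 17.85
eef_pos: [0.6272, -0.3047, 0.0055]
eef_rot: [-0.003, 0.209, 0.978, 0.001]
wrist_force: [0.4, -0.2, -0.4]
opening: 0.509
```

Call:
drive_tool(deltas=[{"slide": [0,0,0.1],"delta_rot": [0,0,0],"hand": 0.2},{"slide": [0,0,0],"delta_rot": [0,0,0],"hand": 0.2},{"slide": [0,0,0],"delta_rot": [0,0,0],"hand": 0.2},{"slide": [0,0,0],"delta_rot": [0,0,0],"hand": 0.2},{"slide": [0,0,0],"delta_rot": [0,0,0],"hand": 0.2}])

```text
time_s: 18.48
eef_pos: [0.6295, -0.3075, 0.0043]
eef_rot: [0.0, 0.21, 0.978, -0.0]
wrist_force: [-1.0, -0.3, -1.6]
opening: 0.506
```

```bash
 python3 plan.py .6295 -.3085 -.005 66 5 0.2;  python3 - <<'E'
from h import *
c=cam("wrist");cv2.imwrite("pics/w15.png",c["frame"][:,:,::-1])
c=cam("scene");cv2.imwrite("pics/s15.png",cv2.resize(c["frame"][110:240,150:310],None,fx=4,fy=4)[:,:,::-1])
E
```

```text
now [ 0.6295 -0.3075  0.0043] phi 65.8 tilt 0.05 open 0.506 F [-1.  -0.3 -1.6] t 18.475 q6 -1.77
[{"slide": [-0.002, -0.004, 0.037], "delta_rot": [0, 0, -0.0002], "hand": 0.2}, {"slide": [-0.002, -0.004, 0.037], "delta_rot": [0, 0, -0.0002], "hand": 0.2}, {"slide": [-0.002, -0.004, 0.037], "delta_rot": [0, 0, -0.0002], "hand": 0.2}, {"slide": [-0.002, -0.004, 0.037], "delta_rot": [0, 0, -0.0002], "hand": 0.2}, {"slide": [-0.002, -0.004, 0.037], "delta_rot": [0, 0, -0.0002], "hand": 0.2}]
```

View pics/w15.png

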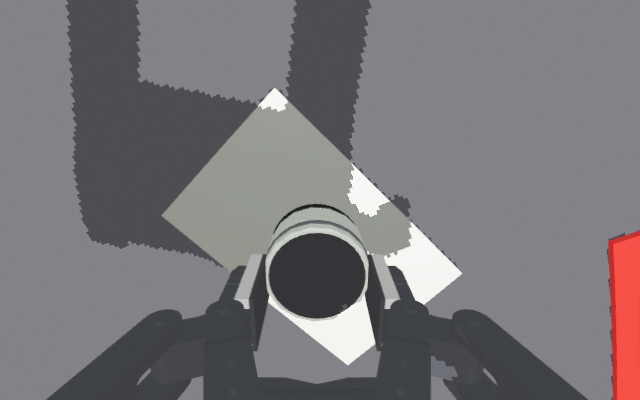

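View pics/s15.png

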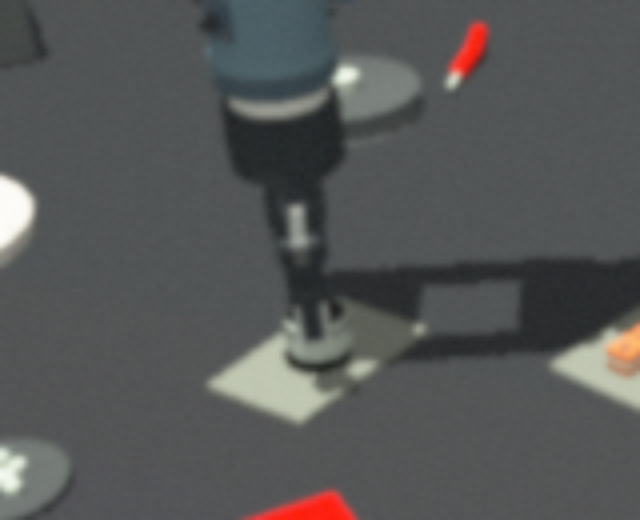

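The capacitor is concentric with its disc (black sliver at (315,206)). Lowering the last 9 mm.

Call:
drive_tool(deltas=[{"slide": [0,-0.015,0.06],"delta_rot": [0,0,0],"hand": 0.2},{"slide": [0,0,0.06],"delta_rot": [0,0,0],"hand": 0.2},{"slide": [0,0,0.04],"delta_rot": [0,0,0],"hand": 0.2},{"slide": [0,0,0],"delta_rot": [0,0,0],"hand": 0.2},{"slide": [0,0,0],"delta_rot": [0,0,0],"hand": 0.2}])

```text
time_s: 19.2
eef_pos: [0.6289, -0.308, -0.0044]
eef_rot: [0.0, 0.21, 0.978, -0.0]
wrist_force: [-0.7, 0.2, -0.4]
opening: 0.501
```

Call:
drive_tool(deltas=[{"slide": [0,0,0.015],"delta_rot": [0,0,0],"hand": 0.2},{"slide": [0,0,0],"delta_rot": [0,0,0],"hand": 0.2},{"slide": [0,0,0.01],"delta_rot": [0,0,0],"hand": 0.2},{"slide": [0,0,0],"delta_rot": [0,0,0],"hand": 0.2},{"slide": [0,0,0],"delta_rot": [0,0,0],"hand": 0.2}])

```text
time_s: 19.82
eef_pos: [0.629, -0.308, -0.005]
eef_rot: [0.0, 0.21, 0.978, -0.0]
wrist_force: [-2.2, 1.2, 4.4]
opening: 0.505
```

Call:
drive_tool(deltas=[{"slide": [0,0,0],"delta_rot": [0,0,0],"hand": 0.7},{"slide": [0,0,0],"delta_rot": [0,0,0],"hand": 0.9},{"slide": [0,0,0],"delta_rot": [0,0,0],"hand": 0.9},{"slide": [0,0,-0.3],"delta_rot": [0,0,0],"hand": 0.9},{"slide": [0,0,-0.7],"delta_rot": [0,0,0],"hand": 0.9}])

```text
time_s: 20.45
eef_pos: [0.6276, -0.3071, 0.0435]
eef_rot: [-0.002, 0.21, 0.978, 0.001]
wrist_force: [0.4, -0.0, 0.0]
opening: 0.9
```

Call:
drive_tool(deltas=[{"slide": [0,0,-0.8],"delta_rot": [0,0,0],"hand": 1},{"slide": [0,0,-0.8],"delta_rot": [0,0,0],"hand": 1},{"slide": [0,0,-0.8],"delta_rot": [0,0,0],"hand": 1},{"slide": [0,0,-0.2],"delta_rot": [0,0,0],"hand": 1},{"slide": [0,0,0],"delta_rot": [0,0,0],"hand": 1}])

```text
time_s: 21.08
eef_pos: [0.6292, -0.3082, 0.1754]
eef_rot: [0.001, 0.21, 0.978, -0.0]
wrist_force: [-1.1, 0.6, 0.1]
opening: 0.998
```

```bash
 python3 - <<'E'
from h import *
c=cam("wrist");cv2.imwrite("pics/w16.png",c["frame"][:,:,::-1])
c=cam("top");cv2.imwrite("pics/t16.png",cv2.resize(c["frame"][200:270,230:310],None,fx=8,fy=8,interpolation=cv2.INTER_CUBIC)[:,:,::-1])
E
python3 plan.py .44 .131 .17 65.5 15 1
```

```text
now [ 0.628  -0.3074  0.1726] phi 65.8 tilt 0.16 open 1.001 F [-0.1 -0.  -0.8] t 21.175 q6 -1.77
[{"slide": [0.468, 0.43, 0.003], "delta_rot": [0, 0, 0.0001], "hand": 1.0}, {"slide": [0.468, 0.43, 0.003], "delta_rot": [0, 0, 0.0001], "hand": 1.0}, {"slide": [0.469, 0.43, 0.003], "delta_rot": [0, 0, 0.0001], "hand": 1.0}, {"slide": [0.469, 0.43, 0.003], "delta_rot": [0, 0, 0.0001], "hand": 1.0}, {"slide": [0.469, 0.43, 0.003], "delta_rot": [0, 0, 0.0001], "hand": 1.0}]
[{"slide": [0.469, 0.43, 0.003], "delta_rot": [0, 0, 0.0001], "hand": 1.0}, {"slide": [0.469, 0.429, 0.003], "delta_rot": [0, 0, 0.0001], "hand": 1.0}, {"slide": [0.469, 0.429, 0.003], "delta_rot": [0, 0, 0.0001], "hand": 1.0}, {"slide": [0.469, 0.429, 0.003], "delta_rot": [0, 0, 0.0001], "hand": 1.0}, {"slide": [0.47, 0.429, 0.003], "delta_rot": [0, 0, 0.0001], "hand": 1.0}]
[{"slide": [0.47, 0.429, 0.003], "delta_rot": [0, 0, 0.0001], "hand": 1.0}, {"slide": [0.47, 0.429, 0.003], "delta_rot": [0, 0, 0.0001], "hand": 1.0}, {"slide": [0.47, 0.428, 0.003], "delta_rot": [0, 0, 0.0001], "hand": 1.0}, {"slide": [0.47, 0.428, 0.003], "delta_rot": [0, 0, 0.0001], "hand": 1.0}, {"slide": [0.47, 0.428, 0.003], "delta_rot": [0, 0, 0.0001], "hand": 1.0}]
```

View pics/w16.png

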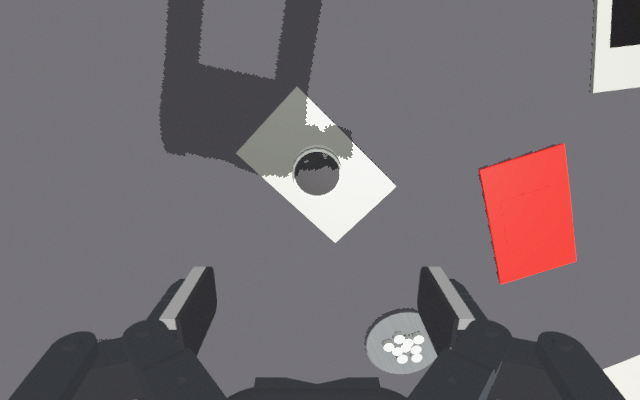

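View pics/t16.png

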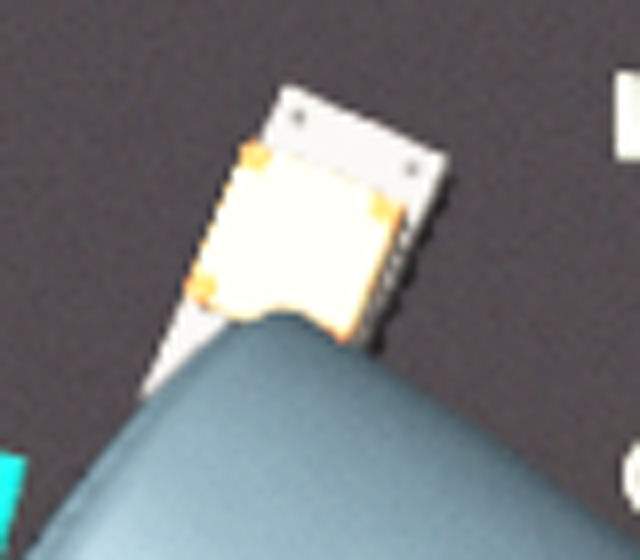

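The capacitor stands upright on its silhouette at (317,171). Going back for the module.

Call:
drive_tool(deltas=[{"slide": [0.47,0.43,0],"delta_rot": [0,0,0],"hand": 1},{"slide": [0.47,0.43,0],"delta_rot": [0,0,0],"hand": 1},{"slide": [0.47,0.43,0],"delta_rot": [0,0,0],"hand": 1},{"slide": [0.47,0.43,0],"delta_rot": [0,0,0],"hand": 1},{"slide": [0.47,0.43,0],"delta_rot": [0,0,0],"hand": 1}])

```text
time_s: 21.8
eef_pos: [0.5641, -0.1603, 0.1721]
eef_rot: [-0.002, 0.21, 0.978, 0.001]
wrist_force: [-0.2, -0.3, 0.5]
opening: 0.999
```

Call:
drive_tool(deltas=[{"slide": [0.47,0.43,0],"delta_rot": [0,0,0],"hand": 1},{"slide": [0.47,0.43,0],"delta_rot": [0,0,0],"hand": 1},{"slide": [0.47,0.43,0],"delta_rot": [0,0,0],"hand": 1},{"slide": [0.47,0.43,0],"delta_rot": [0,0,0],"hand": 1},{"slide": [0.47,0.43,0],"delta_rot": [0,0,0],"hand": 1}])

```text
time_s: 22.42
eef_pos: [0.5009, -0.0144, 0.1725]
eef_rot: [-0.002, 0.21, 0.978, 0.0]
wrist_force: [1.1, -0.0, 0.2]
opening: 0.999
```

Call:
drive_tool(deltas=[{"slide": [0.47,0.43,0],"delta_rot": [0,0,0],"hand": 1},{"slide": [0.47,0.43,0],"delta_rot": [0,0,0],"hand": 1},{"slide": [0.47,0.43,0],"delta_rot": [0,0,0],"hand": 1},{"slide": [0.47,0.43,0],"delta_rot": [0,0,0],"hand": 1},{"slide": [0.47,0.43,0],"delta_rot": [0,0,0],"hand": 1}])

```text
time_s: 23.05
eef_pos: [0.4378, 0.1315, 0.1726]
eef_rot: [-0.002, 0.21, 0.978, -0.0]
wrist_force: [0.6, 0.9, -1.0]
opening: 1.003
```

```bash
 python3 - <<'E'
from h import *
c=cam("wrist");cv2.imwrite("pics/w17.png",cv2.resize(c["frame"][80:240,240:400],None,fx=3.7,fy=3.7,interpolation=cv2.INTER_CUBIC)[:,:,::-1])
E
python3 plan.py .44 .131 .17 65.5 5 1
```

```text
now [0.4361 0.1342 0.1725] phi 65.87 tilt 0.3 open 1.0 F [-1.8  2.8 -0.5] t 23.1 q6 -1.11
[{"slide": [-0.019, -0.005, 0.01], "delta_rot": [0, 0, 0.0004], "hand": 1.0}, {"slide": [-0.019, -0.005, 0.01], "delta_rot": [0, 0, 0.0004], "hand": 1.0}, {"slide": [-0.019, -0.005, 0.01], "delta_rot": [0, 0, 0.0004], "hand": 1.0}, {"slide": [-0.019, -0.005, 0.01], "delta_rot": [0, 0, 0.0004], "hand": 1.0}, {"slide": [-0.019, -0.005, 0.01], "delta_rot": [0, 0, 0.0004], "hand": 1.0}]
```

View pics/w17.png

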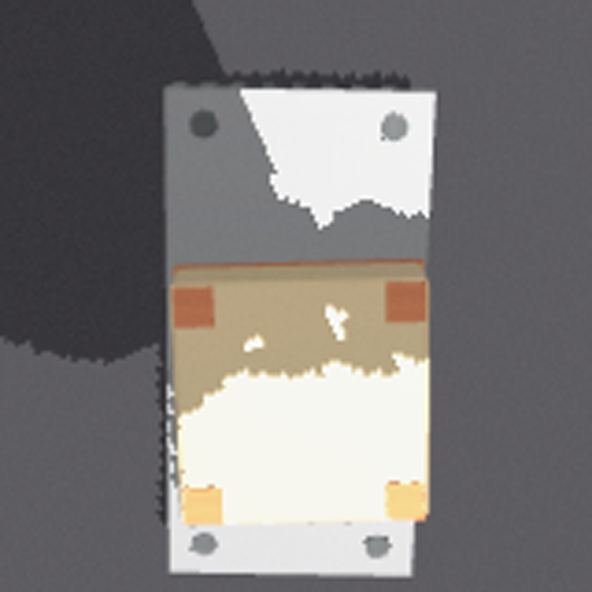

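The module is in view, corners (286,157)–(356,221) full-frame, nearly square to the jaws. I'll let the arm settle and measure.

Call:
drive_tool(deltas=[{"slide": [0,0,0],"delta_rot": [0,0,0],"hand": 1},{"slide": [0,0,0],"delta_rot": [0,0,0],"hand": 1},{"slide": [0,0,0],"delta_rot": [0,0,0],"hand": 1},{"slide": [0,0,0],"delta_rot": [0,0,0],"hand": 1},{"slide": [0,0,0],"delta_rot": [0,0,0],"hand": 1}])

```text
time_s: 23.72
eef_pos: [0.4397, 0.1303, 0.1744]
eef_rot: [0.0, 0.21, 0.978, 0.0]
wrist_force: [0.2, -0.1, -0.3]
opening: 1.001
```

```bash
 python3 - <<'E'
from h import *
c=cam("wrist");cv2.imwrite("pics/w18.png",cv2.resize(c["frame"][80:240,240:400],None,fx=3.7,fy=3.7,interpolation=cv2.INTER_CUBIC)[:,:,::-1])
E
python3 plan.py .44 .131 .17 65.5 5 1
```

```text
now [0.4397 0.1304 0.1744] phi 65.78 tilt 0.0 open 0.999 F [-0.5 -0.1 -0.2] t 23.775 q6 -1.12
[{"slide": [0.0, 0.003, 0.018], "delta_rot": [0, 0, 0.0003], "hand": 1.0}, {"slide": [0.0, 0.003, 0.018], "delta_rot": [0, 0, 0.0003], "hand": 1.0}, {"slide": [0.0, 0.003, 0.018], "delta_rot": [0, 0, 0.0003], "hand": 1.0}, {"slide": [0.0, 0.003, 0.018], "delta_rot": [0, 0, 0.0003], "hand": 1.0}, {"slide": [0.0, 0.003, 0.018], "delta_rot": [0, 0, 0.0003], "hand": 1.0}]
```

View pics/w18.png

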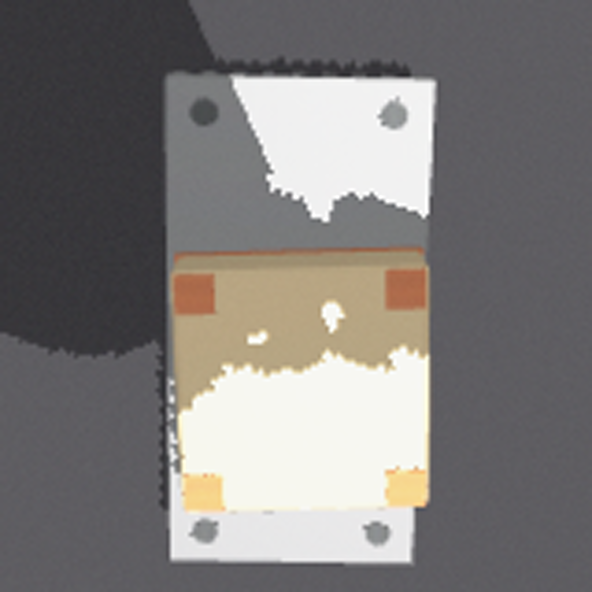

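```bash
 python3 - <<'E'
from h import *
c=cam("wrist");f=lambda P:np.array(P)/3.7+np.array([240,80])-.4
print("mod",rect(w(c,f([(173,274),(428,265),(428,507),(183,511)]),.054)))
print("hs",rect(w(c,f([(166,74),(436,79),(412,562),(170,559)]),.03)))
E
```

```text
mod [ 0.4439  0.1329 57.5093 57.2221 67.7001]
hs [  0.4354   0.1353 120.6293  62.3742 -25.2201]
```

Module centre (0.444, 0.132), yaw about 67°. Both cameras agree and its sides measure 57 mm. Aligning and descending to TCP z 0.013.

Call:
drive_tool(deltas=[{"slide": [-0.064,0.068,0.3],"delta_rot": [0,0,-0.0056],"hand": 1},{"slide": [0,0,0.7],"delta_rot": [0,0,0],"hand": 1},{"slide": [0,0,0.8],"delta_rot": [0,0,0],"hand": 1},{"slide": [0,0,0.7],"delta_rot": [0,0,0],"hand": 1},{"slide": [0,0,0.4],"delta_rot": [0,0,0],"hand": 1}])

```text
time_s: 24.45
eef_pos: [0.4421, 0.1324, 0.0265]
eef_rot: [-0.002, 0.201, 0.98, -0.0]
wrist_force: [-0.8, 0.4, 0.6]
opening: 1.002
```

Call:
drive_tool(deltas=[{"slide": [0,0,0.2],"delta_rot": [0,0,0],"hand": 1},{"slide": [0,0,0.13],"delta_rot": [0,0,0],"hand": 1},{"slide": [0,0,0],"delta_rot": [0,0,0],"hand": 1},{"slide": [0,0,0],"delta_rot": [0,0,0],"hand": 1},{"slide": [0,0,0],"delta_rot": [0,0,0],"hand": 1}])

```text
time_s: 25.08
eef_pos: [0.4445, 0.1325, 0.0136]
eef_rot: [0.001, 0.201, 0.98, 0.0]
wrist_force: [-0.1, -0.1, 0.4]
opening: 0.998
```

```bash
 python3 - <<'E'
from h import *
c=cam("wrist");cv2.imwrite("pics/w19.png",cv2.resize(c["frame"][90:340,180:460],None,fx=2.4,fy=2.4)[:,:,::-1])
E
```

```text
(no output)
```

View pics/w19.png

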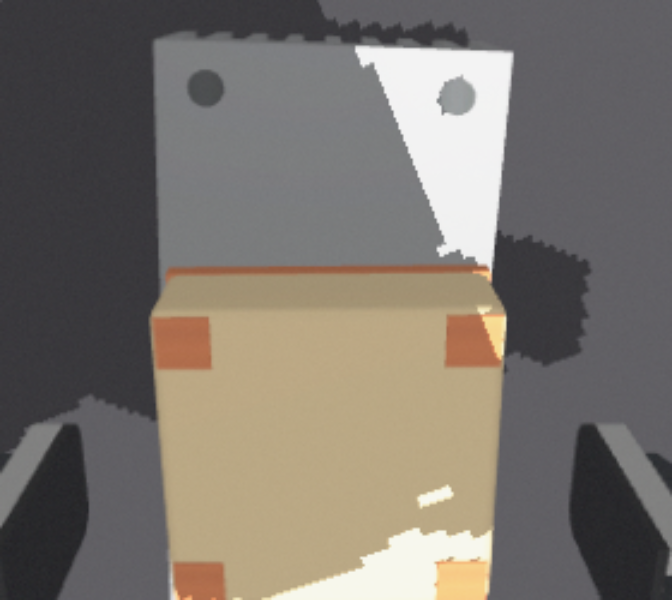

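The pads (full-frame columns 216 and 418) flank the module evenly. Closing.

Call:
drive_tool(deltas=[{"slide": [0,0,0],"delta_rot": [0,0,0],"hand": 0.8},{"slide": [0,0,0],"delta_rot": [0,0,0],"hand": 0.7},{"slide": [0,0,0],"delta_rot": [0,0,0],"hand": 0.6},{"slide": [0,0,0],"delta_rot": [0,0,0],"hand": 0.4},{"slide": [0,0,0],"delta_rot": [0,0,0],"hand": 0.3}])

```text
time_s: 25.75
eef_pos: [0.4442, 0.1325, 0.0135]
eef_rot: [0.0, 0.201, 0.98, 0.0]
wrist_force: [-2.5, 0.5, 6.3]
opening: 0.659
```

Call:
drive_tool(deltas=[{"slide": [0,0,-0.05],"delta_rot": [0,0,0],"hand": 0.3},{"slide": [0,0,-0.2],"delta_rot": [0,0,0],"hand": 0.3},{"slide": [0,0,-0.5],"delta_rot": [0,0,0],"hand": 0.3},{"slide": [0,0,-0.6],"delta_rot": [0,0,0],"hand": 0.3},{"slide": [0,0,-0.6],"delta_rot": [0,0,0],"hand": 0.3}])

```text
time_s: 26.38
eef_pos: [0.4436, 0.1324, 0.1117]
eef_rot: [-0.0, 0.201, 0.98, -0.0]
wrist_force: [0.4, -0.2, -1.9]
opening: 0.662
```

```bash
 python3 - <<'E'
from h import *
c=cam("wrist");cv2.imwrite("pics/w20.png",c["frame"][:,:,::-1])
E
python3 plan.py .613 .021 .13 74.2 10 0.3
```

```text
now [0.4465 0.1327 0.1157] phi 66.83 tilt 0.36 open 0.658 F [2.1 0.5 2.5] t 26.425 q6 -1.13
[{"slide": [-0.394, -0.074, -0.029], "delta_rot": [0, 0, -0.0041], "hand": 0.3}, {"slide": [-0.393, -0.079, -0.029], "delta_rot": [0, 0, -0.0041], "hand": 0.3}, {"slide": [-0.392, -0.084, -0.029], "delta_rot": [0, 0, -0.0041], "hand": 0.3}, {"slide": [-0.391, -0.089, -0.029], "delta_rot": [0, 0, -0.0041], "hand": 0.3}, {"slide": [-0.39, -0.094, -0.029], "delta_rot": [0, 0, -0.0041], "hand": 0.3}]
[{"slide": [-0.389, -0.099, -0.029], "delta_rot": [0, 0, -0.0041], "hand": 0.3}, {"slide": [-0.387, -0.104, -0.029], "delta_rot": [0, 0, -0.0041], "hand": 0.3}, {"slide": [-0.386, -0.109, -0.029], "delta_rot": [0, 0, -0.0041], "hand": 0.3}, {"slide": [-0.384, -0.114, -0.029], "delta_rot": [0, 0, -0.0041], "hand": 0.3}, {"slide": [-0.383, -0.119, -0.029], "delta_rot": [0, 0, -0.0041], "hand": 0.3}]
```

View pics/w20.png

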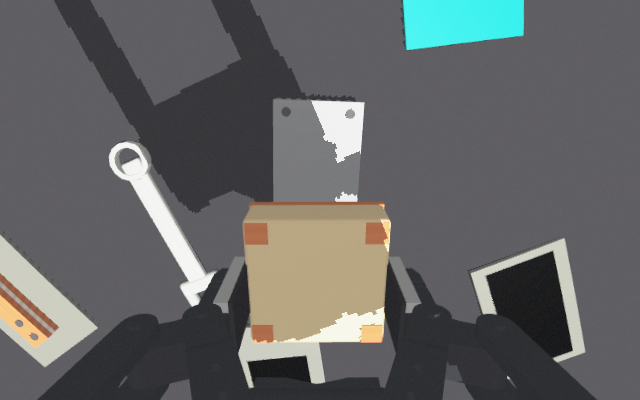

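The module is lifted level and the heat sink stayed. Carrying it to the square's mat.

Call:
drive_tool(deltas=[{"slide": [-0.3,-0.06,-0.05],"delta_rot": [0,0,-0.004],"hand": 0.3},{"slide": [-0.4,-0.08,-0.05],"delta_rot": [0,0,-0.004],"hand": 0.3},{"slide": [-0.4,-0.08,-0.05],"delta_rot": [0,0,-0.004],"hand": 0.3},{"slide": [-0.4,-0.09,-0.05],"delta_rot": [0,0,-0.004],"hand": 0.3},{"slide": [-0.4,-0.09,-0.05],"delta_rot": [0,0,-0.004],"hand": 0.3}])

```text
time_s: 27.05
eef_pos: [0.5258, 0.0774, 0.122]
eef_rot: [-0.001, 0.17, 0.985, -0.0]
wrist_force: [-0.0, -0.2, -1.6]
opening: 0.662
```

Call:
drive_tool(deltas=[{"slide": [-0.4,-0.1,0],"delta_rot": [0,0,-0.004],"hand": 0.3},{"slide": [-0.39,-0.1,0],"delta_rot": [0,0,-0.004],"hand": 0.3},{"slide": [-0.39,-0.11,0],"delta_rot": [0,0,-0.004],"hand": 0.3},{"slide": [-0.3,-0.08,0],"delta_rot": [0,0,-0.004],"hand": 0.3},{"slide": [-0.1,-0.03,0],"delta_rot": [0,0,-0.004],"hand": 0.3}])

```text
time_s: 27.68
eef_pos: [0.5937, 0.0328, 0.1221]
eef_rot: [-0.001, 0.139, 0.99, -0.0]
wrist_force: [-0.4, 0.1, -0.3]
opening: 0.66
```

```bash
 python3 plan.py .613 .021 .13 74.2 5 0.3; python3 - <<'E'
from h import *
c=cam("wrist");cv2.imwrite("pics/w21.png",c["frame"][:,:,::-1])
E
```

```text
now [0.5937 0.0328 0.1221] phi 74.0 tilt 0.06 open 0.66 F [-0.4  0.1 -0.3] t 27.675 q6 -1.44
[{"slide": [-0.087, -0.024, -0.032], "delta_rot": [0, 0, -0.0002], "hand": 0.3}, {"slide": [-0.087, -0.024, -0.032], "delta_rot": [0, 0, -0.0002], "hand": 0.3}, {"slide": [-0.087, -0.024, -0.032], "delta_rot": [0, 0, -0.0002], "hand": 0.3}, {"slide": [-0.087, -0.024, -0.032], "delta_rot": [0, 0, -0.0002], "hand": 0.3}, {"slide": [-0.087, -0.024, -0.032], "delta_rot": [0, 0, -0.0002], "hand": 0.3}]
```

View pics/w21.png

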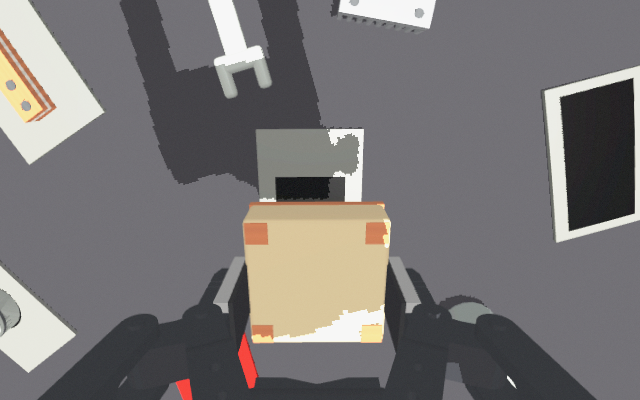

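The square's far edge runs (275,177) to (345,177) and the mat's far edge (256,129) to (364,129); the module top is (244,218) to (384,342).

```bash
python3 - <<'E'
from h import *
c=cam("wrist");d=np.array([np.cos(np.radians(-15.8)),np.sin(np.radians(-15.8)),0])
M=w(c,[(256,129),(364,129)],.004);S=w(c,[(275,177),(345.5,177)],.004)
for A,L in((M,.068),(S,.029)):print(A.mean(0)+L*d,np.linalg.norm(A[0]-A[1]),np.degrees(np.arctan2(*(A[1]-A[0])[1::-1])))
print("mod",rect(w(c,[(244,218.5),(390,219.5),(383.5,342),(250.5,342.5)],.1626)),ctrl.get_obs()["eef_pos"])
E
```

```text
[0.61435492 0.02157813 0.004     ] 0.08626442772463051 74.02345234225515
[0.61483479 0.02133412 0.004     ] 0.058594172529768195 74.0416008103036
mod [5.93400e-01 3.29000e-02 5.85518e+01 5.84788e+01 7.43209e+01] [0.59317878 0.03342386 0.12239832]
```

Call:
drive_tool(deltas=[{"slide": [-0.25,-0.06,0],"delta_rot": [0,0,0],"hand": 0.3},{"slide": [-0.2,-0.06,0.3],"delta_rot": [0,0,0],"hand": 0.3},{"slide": [0,0,0.6],"delta_rot": [0,0,0],"hand": 0.3},{"slide": [0,0,0.7],"delta_rot": [0,0,0],"hand": 0.3},{"slide": [0,0,0.5],"delta_rot": [0,0,0],"hand": 0.3}])

```text
time_s: 28.4
eef_pos: [0.612, 0.0219, 0.0151]
eef_rot: [-0.001, 0.139, 0.99, -0.0]
wrist_force: [0.9, 0.2, -0.9]
opening: 0.658
```

Call:
drive_tool(deltas=[{"slide": [0,0,0.3],"delta_rot": [0,0,0],"hand": 0.3},{"slide": [0,0,0.1],"delta_rot": [0,0,0],"hand": 0.3},{"slide": [0,0,0],"delta_rot": [0,0,0],"hand": 0.3},{"slide": [0,0,0],"delta_rot": [0,0,0],"hand": 0.3},{"slide": [0,0,0],"delta_rot": [0,0,0],"hand": 0.3}])

```text
time_s: 29.02
eef_pos: [0.6138, 0.0218, -0.0011]
eef_rot: [0.001, 0.139, 0.99, -0.0]
wrist_force: [-0.0, 0.9, -0.7]
opening: 0.658
```

```bash
 python3 plan.py .614 .021 -.0125 74.2 5 0.3; python3 - <<'E'
from h import *
c=cam("wrist");cv2.imwrite("pics/w22.png",c["frame"][:,:,::-1])
E
```

```text
now [ 0.6138  0.0218 -0.0011] phi 74.02 tilt 0.1 open 0.658 F [-0.   0.9 -0.7] t 29.025 q6 -1.45
[{"slide": [-0.002, -0.003, 0.046], "delta_rot": [0, 0, -0.0002], "hand": 0.3}, {"slide": [-0.002, -0.003, 0.046], "delta_rot": [0, 0, -0.0002], "hand": 0.3}, {"slide": [-0.002, -0.003, 0.046], "delta_rot": [0, 0, -0.0002], "hand": 0.3}, {"slide": [-0.002, -0.003, 0.046], "delta_rot": [0, 0, -0.0002], "hand": 0.3}, {"slide": [-0.002, -0.003, 0.046], "delta_rot": [0, 0, -0.0002], "hand": 0.3}]
```

View pics/w22.png

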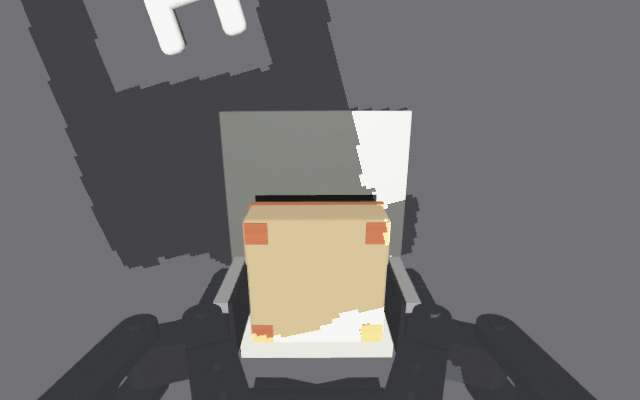

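The module sits squarely over its silhouette (black sliver (256–376, 198)). Final lowering.

Call:
drive_tool(deltas=[{"slide": [0,-0.01,0.08],"delta_rot": [0,0,0],"hand": 0.3},{"slide": [0,0,0.08],"delta_rot": [0,0,0],"hand": 0.3},{"slide": [0,0,0.05],"delta_rot": [0,0,0],"hand": 0.3},{"slide": [0,0,0],"delta_rot": [0,0,0],"hand": 0.3},{"slide": [0,0,0],"delta_rot": [0,0,0],"hand": 0.3}])

```text
time_s: 29.7
eef_pos: [0.6126, 0.0214, -0.0125]
eef_rot: [-0.0, 0.139, 0.99, -0.0]
wrist_force: [-3.1, 0.9, 4.9]
opening: 0.659
```

Call:
drive_tool(deltas=[{"slide": [0,0,0.015],"delta_rot": [0,0,0],"hand": 0.3},{"slide": [0,0,0],"delta_rot": [0,0,0],"hand": 0.3},{"slide": [0,0,0.01],"delta_rot": [0,0,0],"hand": 0.3},{"slide": [0,0,0],"delta_rot": [0,0,0],"hand": 0.3},{"slide": [0,0,0],"delta_rot": [0,0,0],"hand": 0.3}])

```text
time_s: 30.32
eef_pos: [0.6126, 0.0214, -0.0125]
eef_rot: [-0.0, 0.139, 0.99, -0.0]
wrist_force: [-8.3, -0.4, 13.9]
opening: 0.658
```

Contact. Releasing and rising.

Call:
drive_tool(deltas=[{"slide": [0,0,-0.02],"delta_rot": [0,0,0],"hand": 0.8},{"slide": [0,0,0],"delta_rot": [0,0,0],"hand": 1},{"slide": [0,0,0],"delta_rot": [0,0,0],"hand": 1},{"slide": [0,0,-0.2],"delta_rot": [0,0,0],"hand": 1},{"slide": [0,0,-0.6],"delta_rot": [0,0,0],"hand": 1}])

```text
time_s: 30.95
eef_pos: [0.6113, 0.0216, 0.0262]
eef_rot: [-0.002, 0.139, 0.99, 0.0]
wrist_force: [-0.1, 0.5, -0.5]
opening: 0.995
```

Call:
drive_tool(deltas=[{"slide": [0,0,-0.8],"delta_rot": [0,0,0],"hand": 1},{"slide": [0,0,-0.8],"delta_rot": [0,0,0],"hand": 1},{"slide": [0,0,-0.8],"delta_rot": [0,0,0],"hand": 1},{"slide": [0,0,-0.2],"delta_rot": [0,0,0],"hand": 1},{"slide": [0,0,0],"delta_rot": [0,0,0],"hand": 1}])

```text
time_s: 31.58
eef_pos: [0.6131, 0.0213, 0.1577]
eef_rot: [0.001, 0.139, 0.99, -0.0]
wrist_force: [-0.7, 0.6, 0.3]
opening: 0.999
```

```bash
 python3 plan.py .4355 .1345 .16 65.5 10 1; python3 - <<'E'
from h import *
c=cam("wrist");cv2.imwrite("pics/w23.png",c["frame"][:,:,::-1])
E
```

```text
now [0.6131 0.0213 0.1577] phi 74.01 tilt 0.07 open 0.999 F [-0.7  0.6  0.3] t 31.575 q6 -1.45
[{"slide": [0.404, 0.12, -0.005], "delta_rot": [0, 0, 0.0047], "hand": 1.0}, {"slide": [0.406, 0.114, -0.005], "delta_rot": [0, 0, 0.0047], "hand": 1.0}, {"slide": [0.407, 0.108, -0.005], "delta_rot": [0, 0, 0.0047], "hand": 1.0}, {"slide": [0.409, 0.102, -0.005], "delta_rot": [0, 0, 0.0047], "hand": 1.0}, {"slide": [0.41, 0.096, -0.005], "delta_rot": [0, 0, 0.0047], "hand": 1.0}]
[{"slide": [0.412, 0.089, -0.005], "delta_rot": [0, 0, 0.0047], "hand": 1.0}, {"slide": [0.413, 0.083, -0.005], "delta_rot": [0, 0, 0.0047], "hand": 1.0}, {"slide": [0.414, 0.077, -0.005], "delta_rot": [0, 0, 0.0047], "hand": 1.0}, {"slide": [0.415, 0.071, -0.005], "delta_rot": [0, 0, 0.0047], "hand": 1.0}, {"slide": [0.416, 0.065, -0.005], "delta_rot": [0, 0, 0.0047], "hand": 1.0}]
```

View pics/w23.png

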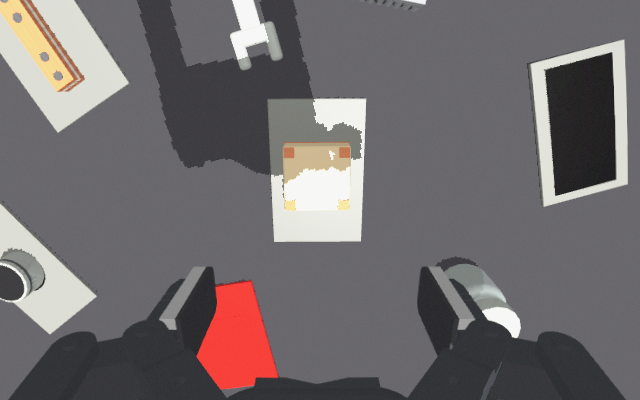

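The module (283–351, 145–210) covers its silhouette, square on the mat. Now the heat sink.

Call:
drive_tool(deltas=[{"slide": [0.4,0.12,0],"delta_rot": [0,0,0.0047],"hand": 1},{"slide": [0.41,0.11,0],"delta_rot": [0,0,0.0047],"hand": 1},{"slide": [0.41,0.11,0],"delta_rot": [0,0,0.0047],"hand": 1},{"slide": [0.41,0.1,0],"delta_rot": [0,0,0.0047],"hand": 1},{"slide": [0.41,0.1,0],"delta_rot": [0,0,0.0047],"hand": 1}])

```text
time_s: 32.25
eef_pos: [0.5218, 0.0785, 0.1548]
eef_rot: [-0.002, 0.176, 0.984, -0.0]
wrist_force: [0.1, 0.4, 0.1]
opening: 0.997
```

Call:
drive_tool(deltas=[{"slide": [0.41,0.09,0],"delta_rot": [0,0,0.0047],"hand": 1},{"slide": [0.41,0.08,0],"delta_rot": [0,0,0.0047],"hand": 1},{"slide": [0.41,0.08,0],"delta_rot": [0,0,0.0047],"hand": 1},{"slide": [0.41,0.07,0],"delta_rot": [0,0,0.0047],"hand": 1},{"slide": [0.41,0.07,0],"delta_rot": [0,0,0.0047],"hand": 1}])

```text
time_s: 32.88
eef_pos: [0.4344, 0.1349, 0.1561]
eef_rot: [-0.001, 0.212, 0.977, -0.0]
wrist_force: [-0.0, 0.3, 0.7]
opening: 0.999
```

Call:
drive_tool(deltas=[{"slide": [0,0,0],"delta_rot": [0,0,0],"hand": 1},{"slide": [0,0,0],"delta_rot": [0,0,0],"hand": 1},{"slide": [0,0,0],"delta_rot": [0,0,0],"hand": 1},{"slide": [0,0,0],"delta_rot": [0,0,0],"hand": 1},{"slide": [0,0,0],"delta_rot": [0,0,0],"hand": 1}])

```text
time_s: 33.5
eef_pos: [0.4362, 0.1342, 0.157]
eef_rot: [-0.0, 0.212, 0.977, -0.0]
wrist_force: [-0.3, 0.1, 0.4]
opening: 1.005
```

```bash
 python3 plan.py .4355 .1345 .01 65.5 5 1; python3 - <<'E'
from h import *
c=cam("wrist");cv2.imwrite("pics/w24.png",cv2.resize(c["frame"][80:240,240:400],None,fx=3.7,fy=3.7,interpolation=cv2.INTER_CUBIC)[:,:,::-1])
E
```

```text
now [0.4362 0.1342 0.157 ] phi 65.53 tilt 0.01 open 1.005 F [-0.3  0.1  0.4] t 33.5 q6 -1.11
[{"slide": [0.003, 0.0, 0.588], "delta_rot": [0, 0, 0.0], "hand": 1.0}, {"slide": [0.003, 0.0, 0.588], "delta_rot": [0, 0, 0.0], "hand": 1.0}, {"slide": [0.003, 0.0, 0.588], "delta_rot": [0, 0, 0.0], "hand": 1.0}, {"slide": [0.003, 0.0, 0.588], "delta_rot": [0, 0, 0.0], "hand": 1.0}, {"slide": [0.003, 0.0, 0.588], "delta_rot": [0, 0, 0.0], "hand": 1.0}]
```

View pics/w24.png

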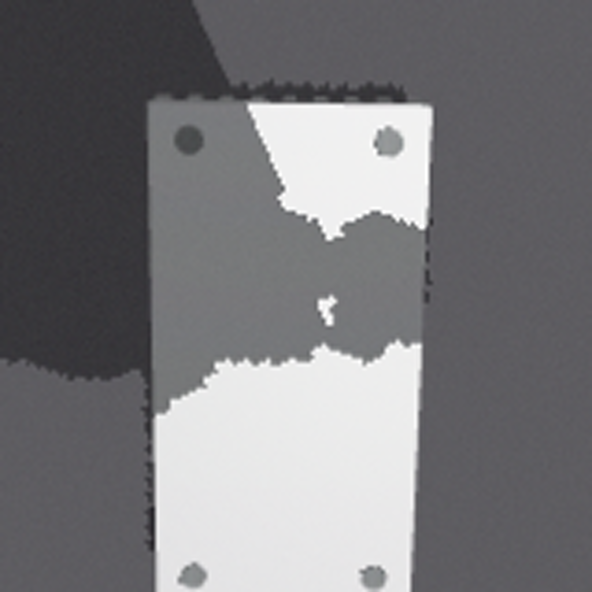

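The heat sink is centred at (0.4355, 0.134), yaw −24.6°, square to the jaws. Descending to TCP z −0.010 (tips about 15 mm above the bench).

Call:
drive_tool(deltas=[{"slide": [0,0,0.4],"delta_rot": [0,0,0],"hand": 1},{"slide": [0,0,0.7],"delta_rot": [0,0,0],"hand": 1},{"slide": [0,0,0.8],"delta_rot": [0,0,0],"hand": 1},{"slide": [0,0,0.7],"delta_rot": [0,0,0],"hand": 1},{"slide": [0,0,0.4],"delta_rot": [0,0,0],"hand": 1}])

```text
time_s: 34.17
eef_pos: [0.4349, 0.1343, 0.0053]
eef_rot: [-0.001, 0.212, 0.977, -0.0]
wrist_force: [-0.3, -0.5, 1.1]
opening: 1.003
```

Call:
drive_tool(deltas=[{"slide": [0,0,0.2],"delta_rot": [0,0,0],"hand": 1},{"slide": [0,0,0.1],"delta_rot": [0,0,0],"hand": 1},{"slide": [0,0,0.04],"delta_rot": [0,0,0],"hand": 1},{"slide": [0,0,0],"delta_rot": [0,0,0],"hand": 1},{"slide": [0,0,0],"delta_rot": [0,0,0],"hand": 1}])

```text
time_s: 34.8
eef_pos: [0.4366, 0.1345, -0.0093]
eef_rot: [0.001, 0.212, 0.977, 0.0]
wrist_force: [-0.1, -0.1, 0.1]
opening: 1.0
```

```bash
 python3 - <<'E'
from h import *
c=cam("wrist");cv2.imwrite("pics/w25.png",cv2.resize(c["frame"][90:390,170:470],None,fx=2,fy=2)[:,:,::-1])
E
```

```text
(no output)
```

View pics/w25.png

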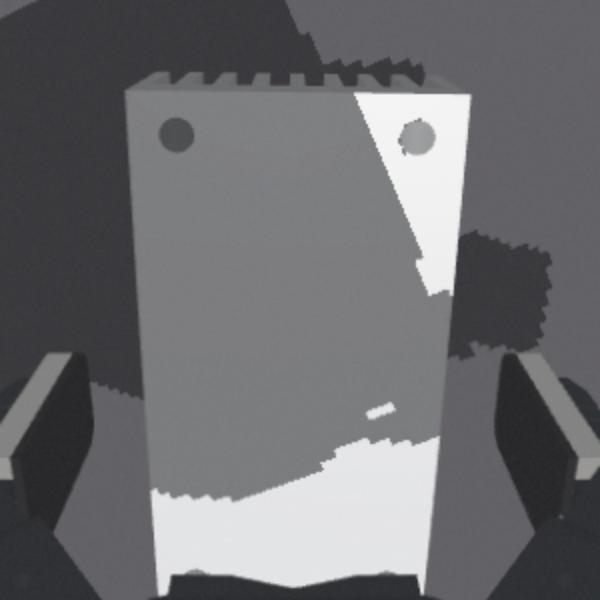

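The pads (columns 215 and 418) flank the heat sink evenly. Closing and lifting.

Call:
drive_tool(deltas=[{"slide": [0,0,0],"delta_rot": [0,0,0],"hand": 0.85},{"slide": [0,0,0],"delta_rot": [0,0,0],"hand": 0.7},{"slide": [0,0,0],"delta_rot": [0,0,0],"hand": 0.6},{"slide": [0,0,0],"delta_rot": [0,0,0],"hand": 0.4},{"slide": [0,0,0],"delta_rot": [0,0,0],"hand": 0.3}])

```text
time_s: 35.48
eef_pos: [0.4363, 0.1345, -0.0092]
eef_rot: [0.0, 0.212, 0.977, 0.0]
wrist_force: [-3.9, 0.1, 8.8]
opening: 0.702
```

Call:
drive_tool(deltas=[{"slide": [0,0,-0.05],"delta_rot": [0,0,0],"hand": 0.3},{"slide": [0,0,-0.2],"delta_rot": [0,0,0],"hand": 0.3},{"slide": [0,0,-0.5],"delta_rot": [0,0,0],"hand": 0.3},{"slide": [0,0,-0.6],"delta_rot": [0,0,0],"hand": 0.3},{"slide": [0,0,-0.6],"delta_rot": [0,0,0],"hand": 0.3}])

```text
time_s: 36.1
eef_pos: [0.4356, 0.1344, 0.0887]
eef_rot: [-0.0, 0.212, 0.977, -0.0]
wrist_force: [-0.5, 1.6, -2.7]
opening: 0.708
```

```bash
 python3 plan.py .6375 .269 .1 90.5 10 0.3; python3 - <<'E'
from h import *
c=cam("wrist");cv2.imwrite("pics/w26.png",c["frame"][:,:,::-1])
E
```

```text
now [0.4356 0.1344 0.0887] phi 65.55 tilt 0.03 open 0.708 F [-0.5  1.6 -2.7] t 36.1 q6 -1.11
[{"slide": [-0.256, 0.412, -0.023], "delta_rot": [0, 0, -0.0139], "hand": 0.3}, {"slide": [-0.274, 0.401, -0.023], "delta_rot": [0, 0, -0.0139], "hand": 0.3}, {"slide": [-0.291, 0.388, -0.023], "delta_rot": [0, 0, -0.0139], "hand": 0.3}, {"slide": [-0.308, 0.375, -0.023], "delta_rot": [0, 0, -0.0139], "hand": 0.3}, {"slide": [-0.324, 0.362, -0.023], "delta_rot": [0, 0, -0.0139], "hand": 0.3}]
[{"slide": [-0.339, 0.347, -0.023], "delta_rot": [0, 0, -0.0139], "hand": 0.3}, {"slide": [-0.354, 0.332, -0.023], "delta_rot": [0, 0, -0.0139], "hand": 0.3}, {"slide": [-0.368, 0.316, -0.023], "delta_rot": [0, 0, -0.0139], "hand": 0.3}, {"slide": [-0.381, 0.3, -0.023], "delta_rot": [0, 0, -0.0139], "hand": 0.3}, {"slide": [-0.394, 0.283, -0.023], "delta_rot": [0, 0, -0.0139], "hand": 0.3}]
```

View pics/w26.png

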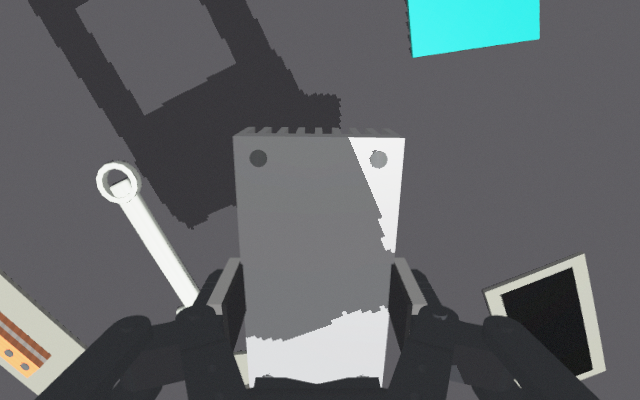

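The heat sink is held level. Carrying it, a little more slowly.

Call:
drive_tool(deltas=[{"slide": [-0.2,0.31,-0.1],"delta_rot": [0,0,-0.01],"hand": 0.3},{"slide": [-0.27,0.41,-0.1],"delta_rot": [0,0,-0.0139],"hand": 0.3},{"slide": [-0.28,0.39,-0.05],"delta_rot": [0,0,-0.0139],"hand": 0.3},{"slide": [-0.3,0.38,0],"delta_rot": [0,0,-0.0139],"hand": 0.3},{"slide": [-0.32,0.36,0],"delta_rot": [0,0,-0.0139],"hand": 0.3}])

```text
time_s: 36.78
eef_pos: [0.5321, 0.1987, 0.0994]
eef_rot: [-0.0, 0.109, 0.994, -0.0]
wrist_force: [-0.6, -1.1, -3.0]
opening: 0.709
```

Call:
drive_tool(deltas=[{"slide": [-0.34,0.35,0],"delta_rot": [0,0,-0.0139],"hand": 0.3},{"slide": [-0.35,0.33,0],"delta_rot": [0,0,-0.0139],"hand": 0.3},{"slide": [-0.36,0.32,0],"delta_rot": [0,0,-0.0139],"hand": 0.3},{"slide": [-0.3,0.24,0],"delta_rot": [0,0,-0.0139],"hand": 0.3},{"slide": [-0.1,0.08,0],"delta_rot": [0,0,-0.0139],"hand": 0.3}])

```text
time_s: 37.4
eef_pos: [0.614, 0.2532, 0.099]
eef_rot: [-0.0, 0.0, 1.0, -0.0]
wrist_force: [-0.7, 0.6, -3.4]
opening: 0.705
```

```bash
 python3 plan.py .6375 .269 .1 90.5 5 0.3; python3 - <<'E'
from h import *
c=cam("wrist");cv2.imwrite("pics/w27.png",c["frame"][:,:,::-1])
E
python3 plan.py .6375 .269 .1 90.5 5 0.3
```

```text
now [0.614  0.2532 0.099 ] phi 89.97 tilt 0.05 open 0.705 F [-0.7  0.6 -3.4] t 37.4 q6 -1.36
[{"slide": [-0.094, 0.063, -0.004], "delta_rot": [0, 0, -0.0006], "hand": 0.3}, {"slide": [-0.094, 0.063, -0.004], "delta_rot": [0, 0, -0.0006], "hand": 0.3}, {"slide": [-0.094, 0.063, -0.004], "delta_rot": [0, 0, -0.0006], "hand": 0.3}, {"slide": [-0.094, 0.063, -0.004], "delta_rot": [0, 0, -0.0006], "hand": 0.3}, {"slide": [-0.095, 0.063, -0.004], "delta_rot": [0, 0, -0.0006], "hand": 0.3}]
now [0.6142 0.2533 0.099 ] phi 90.07 tilt 0.03 open 0.706 F [ 0.5  0.3 -2.8] t 37.45 q6 -1.36
[{"slide": [-0.093, 0.063, -0.004], "delta_rot": [0, 0, -0.0005], "hand": 0.3}, {"slide": [-0.094, 0.063, -0.004], "delta_rot": [0, 0, -0.0005], "hand": 0.3}, {"slide": [-0.094, 0.062, -0.004], "delta_rot": [0, 0, -0.0005], "hand": 0.3}, {"slide": [-0.094, 0.062, -0.004], "delta_rot": [0, 0, -0.0005], "hand": 0.3}, {"slide": [-0.094, 0.062, -0.004], "delta_rot": [0, 0, -0.0005], "hand": 0.3}]
```

View pics/w27.png

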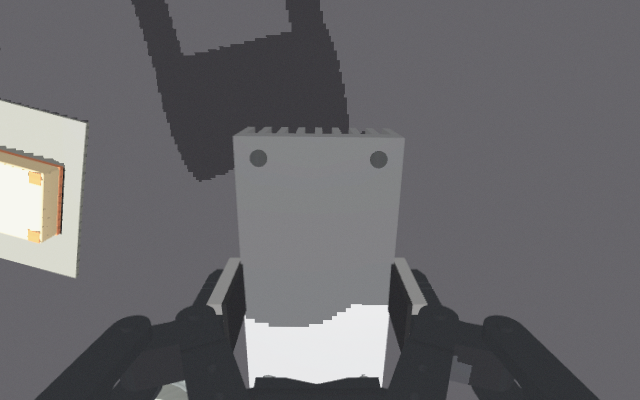

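The mat is now hidden under the part. I'll use its top-camera position with the roughly +1 mm x bias seen on the other mats, (0.638, 0.269), and check from the side before touchdown.

Call:
drive_tool(deltas=[{"slide": [-0.24,0.16,0],"delta_rot": [0,0,-0.0025],"hand": 0.3},{"slide": [-0.24,0.154,0.1],"delta_rot": [0,0,0],"hand": 0.3},{"slide": [0,0,0.5],"delta_rot": [0,0,0],"hand": 0.3},{"slide": [0,0,0.6],"delta_rot": [0,0,0],"hand": 0.3},{"slide": [0,0,0.4],"delta_rot": [0,0,0],"hand": 0.3}])

```text
time_s: 38.08
eef_pos: [0.6361, 0.268, 0.0176]
eef_rot: [-0.002, -0.003, 1.0, -0.0]
wrist_force: [-0.3, -0.4, -3.2]
opening: 0.703
```

Call:
drive_tool(deltas=[{"slide": [0,0,0.2],"delta_rot": [0,0,0],"hand": 0.3},{"slide": [0,0,0],"delta_rot": [0,0,0],"hand": 0.3},{"slide": [0,0,0],"delta_rot": [0,0,0],"hand": 0.3},{"slide": [0,0,0],"delta_rot": [0,0,0],"hand": 0.3},{"slide": [0,0,0],"delta_rot": [0,0,0],"hand": 0.3}])

```text
time_s: 38.7
eef_pos: [0.6382, 0.2686, 0.011]
eef_rot: [0.001, -0.003, 1.0, 0.0]
wrist_force: [0.1, 0.8, -3.7]
opening: 0.706
```

```bash
 python3 plan.py .638 .269 -.0052 90.5 5 0.3; python3 - <<'E'
from h import *
c=cam("wrist");cv2.imwrite("pics/w28.png",c["frame"][:,:,::-1])
c=cam("scene");cv2.imwrite("pics/s28.png",cv2.resize(c["frame"][240:390,290:460],None,fx=4,fy=4)[:,:,::-1])
E
```

```text
now [0.6382 0.2686 0.011 ] phi 90.32 tilt 0.08 open 0.706 F [ 0.1  0.8 -3.7] t 38.7 q6 -1.35
[{"slide": [0.001, 0.002, 0.065], "delta_rot": [0, 0, -0.0002], "hand": 0.3}, {"slide": [0.001, 0.002, 0.065], "delta_rot": [0, 0, -0.0002], "hand": 0.3}, {"slide": [0.001, 0.002, 0.065], "delta_rot": [0, 0, -0.0002], "hand": 0.3}, {"slide": [0.001, 0.002, 0.065], "delta_rot": [0, 0, -0.0002], "hand": 0.3}, {"slide": [0.001, 0.002, 0.065], "delta_rot": [0, 0, -0.0002], "hand": 0.3}]
```

View pics/w28.png

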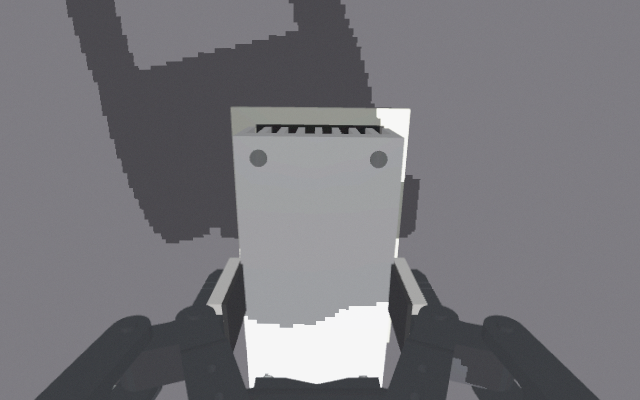

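View pics/s28.png

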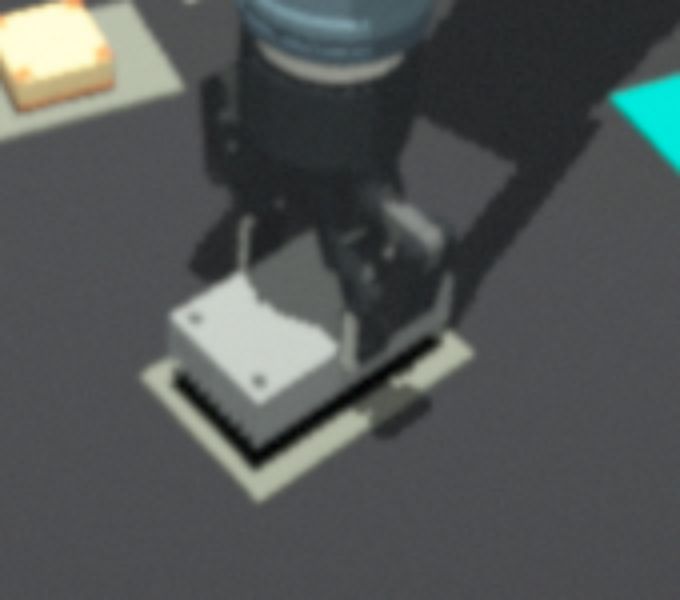

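The heat sink hovers right over its rectangle, with an even black border at (256–380, 127). Lowering 15 mm, then in small steps.

Call:
drive_tool(deltas=[{"slide": [0,0.01,0.1],"delta_rot": [0,0,0],"hand": 0.3},{"slide": [0,0,0.1],"delta_rot": [0,0,0],"hand": 0.3},{"slide": [0,0,0.08],"delta_rot": [0,0,0],"hand": 0.3},{"slide": [0,0,0.01],"delta_rot": [0,0,0],"hand": 0.3},{"slide": [0,0,0],"delta_rot": [0,0,0],"hand": 0.3}])

```text
time_s: 39.42
eef_pos: [0.6376, 0.2689, -0.0045]
eef_rot: [-0.0, -0.003, 1.0, -0.0]
wrist_force: [-0.6, 0.1, -3.5]
opening: 0.706
```

Call:
drive_tool(deltas=[{"slide": [0,0,0.015],"delta_rot": [0,0,0],"hand": 0.3},{"slide": [0,0,0],"delta_rot": [0,0,0],"hand": 0.3},{"slide": [0,0,0.01],"delta_rot": [0,0,0],"hand": 0.3},{"slide": [0,0,0],"delta_rot": [0,0,0],"hand": 0.3},{"slide": [0,0,0],"delta_rot": [0,0,0],"hand": 0.3}])

```text
time_s: 40.05
eef_pos: [0.6377, 0.269, -0.0051]
eef_rot: [0.0, -0.003, 1.0, -0.0]
wrist_force: [-4.0, -0.6, 5.0]
opening: 0.704
```

Contact. Releasing and rising.

Call:
drive_tool(deltas=[{"slide": [0,0,0],"delta_rot": [0,0,0],"hand": 0.85},{"slide": [0,0,0],"delta_rot": [0,0,0],"hand": 1},{"slide": [0,0,0],"delta_rot": [0,0,0],"hand": 1},{"slide": [0,0,-0.2],"delta_rot": [0,0,0],"hand": 1},{"slide": [0,0,-0.6],"delta_rot": [0,0,0],"hand": 1}])

```text
time_s: 40.67
eef_pos: [0.6361, 0.2686, 0.0332]
eef_rot: [-0.002, -0.003, 1.0, -0.0]
wrist_force: [0.3, 0.3, 0.0]
opening: 1.0
```

Call:
drive_tool(deltas=[{"slide": [0,0,-0.8],"delta_rot": [0,0,0],"hand": 1},{"slide": [0,0,-0.8],"delta_rot": [0,0,0],"hand": 1},{"slide": [0,0,-0.8],"delta_rot": [0,0,0],"hand": 1},{"slide": [0,0,-0.6],"delta_rot": [0,0,0],"hand": 1},{"slide": [0,0,0],"delta_rot": [0,0,0],"hand": 1}])

```text
time_s: 41.3
eef_pos: [0.6399, 0.2695, 0.1891]
eef_rot: [0.004, -0.003, 1.0, 0.001]
wrist_force: [-0.6, 0.0, -1.3]
opening: 0.999
```

```bash
python3 - <<'E'
from h import *
c=cam("wrist");cv2.imwrite("pics/w29.png",c["frame"][:,:,::-1])
c=cam("scene");cv2.imwrite("pics/s29.png",c["frame"][:,:,::-1])
c=cam("top");cv2.imwrite("pics/t29.png",cv2.resize(c["frame"][90:310,180:450],None,fx=2.8,fy=2.7,interpolation=cv2.INTER_CUBIC)[:,:,::-1])
E
```

```text
(no output)
```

View pics/w29.png

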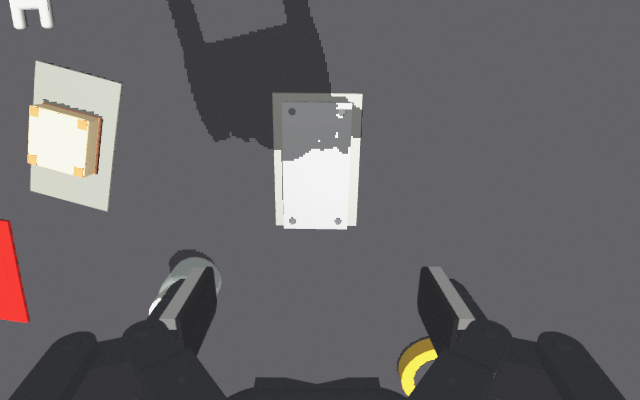

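View pics/s29.png

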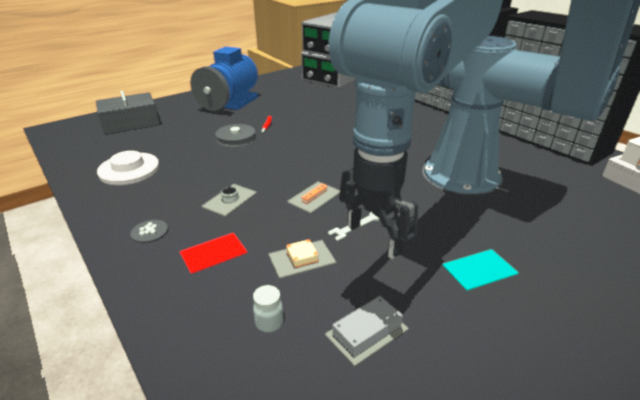

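View pics/t29.png

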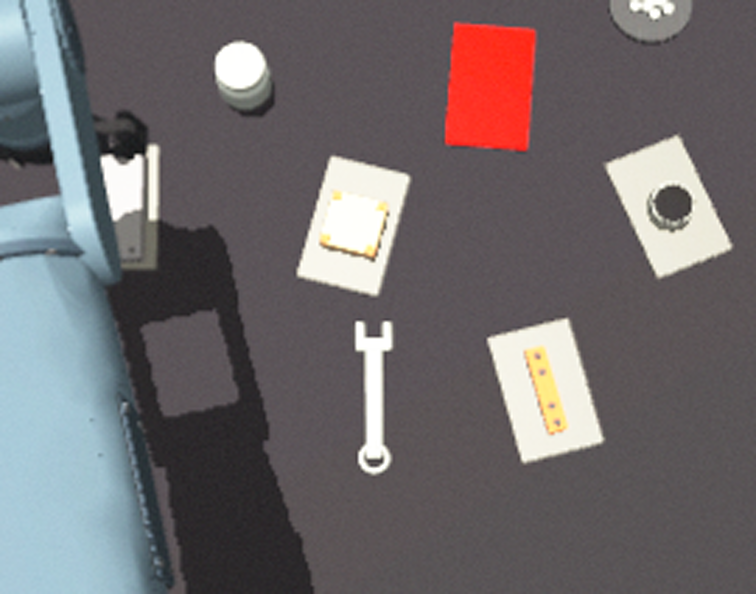

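All four parts lie on their mats, and the jar and wrench haven't moved. One last numeric check, then hand in.

Call:
drive_tool(deltas=[{"slide": [0,0,0],"delta_rot": [0,0,0],"hand": 1},{"slide": [0,0,0],"delta_rot": [0,0,0],"hand": 1},{"slide": [0,0,0],"delta_rot": [0,0,0],"hand": 1},{"slide": [0,0,0],"delta_rot": [0,0,0],"hand": 1},{"slide": [0,0,0],"delta_rot": [0,0,0],"hand": 1}])

```text
time_s: 42.08
eef_pos: [0.6377, 0.269, 0.1844]
eef_rot: [0.0, -0.003, 1.0, 0.0]
wrist_force: [1.0, 0.3, 0.2]
opening: 1.0
```

```bash
python3 - <<'E'
from h import *
c=cam("wrist");f=c["frame"]
cv2.imwrite("pics/w30.png",cv2.resize(f[80:240,240:400],None,fx=3.7,fy=3.7,interpolation=cv2.INTER_CUBIC)[:,:,::-1])
t=cam("top");g=lambda P:np.array(P)/[2.8,2.7]+np.array([180,90])-.4
print("bus",rect(w(t,g([(525,348),(544,346),(567,431),(548,435)]),.020)))
print("cap",w(t,g([(672,203)]),.030))
print("mod",rect(w(t,g([(333,190),(390,205),(377,257),(320,242)]),.028)))
print("jar top",w(t,g([(241,65)]),.075),"wrench",w(t,g([(374,324),(374,472)]),.01)[:,:2])
E
```

```text
bus [ 0.4316 -0.1707 94.174  19.6867 12.4081]
cap [[ 0.62714539 -0.30659023  0.03      ]]
mod [6.10300e-01 1.98000e-02 6.28611e+01 5.78260e+01 7.36133e+01]
jar top [[0.77154729 0.13207913 0.075     ]] wrench [[0.5046606  0.00193675]
 [0.34890747 0.00452917]]
```

View pics/w30.png

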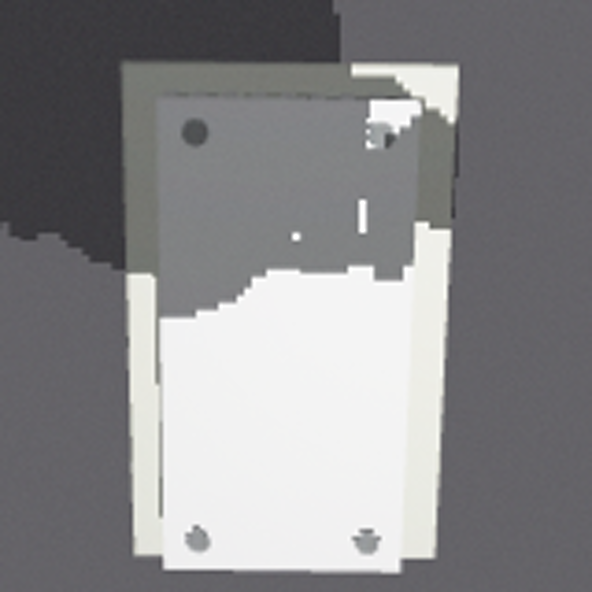

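```bash
python3 - <<'E'
from h import *
c=cam("wrist");f=lambda P:np.array(P)/3.7+np.array([240,80])-.4
print("hs",rect(w(c,f([(155,97),(422,100),(401,572),(163,569)]),.034)),"mat",rect(w(c,f([(121,62),(459,66),(436,558),(134,555)]),.004)))
print(ctrl.hand_in())
E
```

```text
hs [  0.637    0.2686 120.7258  62.9243  -0.452 ] mat [  0.6379   0.2693 136.3877  86.7526  -0.2425]
the job is handed in; nothing more can be done
None
```

I took the bus bar, capacitor, power module and heat sink off the stack in that order and set each down on its own mat. The job is handed in at about 42 s of robot time. The hand-in gives no verdict, so what follows is from my last camera checks.

| Part | Centre off its silhouette | Misalignment |
|---|---|---|
| Bus bar | about 2 mm | about 1° |
| Capacitor | about 3 mm | does not matter |
| Power module | about 3–4 mm | about 1° |
| Heat sink | about 1 mm | about 0.2° |

- **Limits:** all offsets are well inside 14 mm and 0.22 rad (about 12.6°).
- **State of the parts:** each was lowered until the wrist force showed contact before release. All four look flat and the right way up, and the gripper is raised clear of them.
- **Jar and wrench:** the jar's position agrees with the start to about 1 mm. The wrench's two ends were picked about 7 mm further out each way than at the start, but the midpoint is the same to under 1 mm.
- **Missed first grasp:** my first grasp of the bus bar closed on air because the fingertips show about 20 mm behind the stated TCP. The overlay showed the bar had not moved, and I gripped lower from then on.
- **Camera disagreement:** the top and wrist cameras differed by 1–5 mm, so I aimed between them or compared part and mat in the same picture.

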